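# Washing-up: brush out the cups, stand the wet boards in the rack

### The arm

A 6-joint arm with a two-finger parallel gripper is mounted at the origin on the work surface. World frame = base frame: x ahead of the robot, y to its left, z up, the work surface at z = 0. Lengths are in mm, angles in degrees, forces in N, time in s.
With the tool pointing down it reaches from about 350 to 850 mm from the base axis. Payload 8.1 kg.
Tool frame: the origin (TCP) lies on the centre line of the jaws, within the pads' length; the fingertips stand 14 mm ahead of it and the grasp point (between the pads) lies 5 mm behind it; z points along the fingers, y is the line along which they close (so a half turn about z gives the same grasp; the last joint's range is limited). The gripper opens to 85 mm and grips with 20 to 120 N. Pads are 22 mm wide; open, the fingers measure 114 mm over their backs; the gripper's body (76 mm by 85 mm) begins 54 mm behind the grasp point. The pads swing forward as they close: fully open they stand 13 mm farther back than shut.
Start: joints at [67.472, 7.471, 85.268, -0, 87.261, -4.893], TCP at [181.756, 571.813, 213.892] pointing down, gripper open.
Joint ranges: [-169.43, 169.43], [-51.17, 129.36], [1.28, 143.12], [-76.62, 256.62], [0, 156.53], [-152.29, 152.29]. Speed limits (degrees/s): [136.94, 136.94, 159.86, 180, 180, 180].

### API

Orientations are given as [roll, pitch, yaw] about the fixed x, y, z axes, in that order (R = Rz(yaw) Ry(pitch) Rx(roll)).
In Python, from bench import sense, snapshot, camera_info, hand_in gives the robot as it stands. The module is installed in compiled form; this text tells all that it offers.
- The arm moves only by the tool apply_moves, never from a script. Its argument "deltas" is a list of rows, each a list of 7 numbers: the shift along the tool's x, y, z scaled (see below), then the turn, a rotation vector about the tool's x, y, z scaled (see below), then the opening, from 0 (shut) to 1 (fully open). In form: [[dx, dy, dz, ax, ay, az, claw], ...]. A call has 1 to 8 rows; each row shifts and turns the commanded pose from where the row before left it, along the tool's axes as they then stand; what a row does not reach is not made up. The controller multiplies each number of a shift by 0.03 m and each number of a turn by 0.08 rad. A row lasts 1/8 s, in which the tool goes at most 62.5 mm and 10.7 degrees, less where a joint would pass 70% of its speed; a pose out of reach is approached as far as the arm can. A call with a number of a shift or a turn outside -1 to 1 is refused whole. A call with a gripper value outside its range is refused whole. The fingers move at their own pace and stop on an object; "grip_force" is the grip in N (left out, the last holds). Time passes only in rows, so rows that do not move let the fingers close. It gives the time, the measured TCP pose, the force, the opening and the grip force at its end, in the units of the state.
- sense(): the state, without advancing time (a new reading comes with each control period).
- snapshot(name): name is "side" or "top" or "wrist"; returns the picture (400x640x3 uint8, red, green, blue); there is no depth.
- camera_info(name): a dict with "vertical_fov" (degrees; the focal length in pixels is half the picture's height over the tangent of half this angle, whatever the lens; pixels are square), "cx", "cy" (the principal point, pixels), "origin" and "rotation" of the camera in the world; the wrist camera has in their place "tool_from_camera" (4x4, takes a point from camera to tool coordinates, whose origin is the TCP and whose axes are the flange's). Camera axes: x right, y up, looking along -z (the intrinsics and any distortion apply to the point x, -y, -z); pixel columns grow to the right and rows downward; lengths in mm; the calibration is good to about 2 mm. A picture is of the moment at which its call begins: read the wrist's pose just before it. camera_info takes no time and is no camera call.
- hand_in(): hands the job in; it is judged then, once.
The state is a dict: "time": time; "joint_pos": joint angles; "qd": joint speeds; "joint_efforts": joint torques, N m; "tool_pos": TCP position; "tcp_rot": TCP orientation; "ft_force": force on the tool from outside, world axes, zero at the start; "wrist_torque": the same for the moment, N m; "finger_gap": finger opening in mm; "grip_force": force on a finger pad.
Only numpy, scipy, OpenCV 4.12 (cv2) and the standard library are available. Lean on these libraries where they do the work, as an engineer would, in place of code of your own. Each camera call takes 0.05 s, during which the arm holds its last target. There are 200 camera calls.

### The job

Finish the washing-up: take the bottle brush and scrub the inside of every cup, down to the bottom at least twice with a good upward stroke between, the green glass first, then the white china cup and the greasy steel beaker last (any of them may be missing). Put the brush back upright, bristles down, in its crock, set all the cups upright wholly on the drying mat, and stand every wet serving board on its thin edge in the groove of the brass-fenced rack, leaving the plant, soap and sponge where they are.

Things in the scene. Friction and masses are not known exactly. Their poses are not given: they have to be found in the camera images.
- glass: green glass tumbler, open at the top, no handle: 95 mm tall, outer radius 30 mm at the foot widening to 33 mm at the rim, wall 4 mm, inner floor 6 mm above the underside, 0.25 kg. Origin at the centre of its underside, z up its axis. May be absent.
- china: white china cup, open at the top, no handle: 95 mm tall, outer radius 30 mm at the foot widening to 33 mm at the rim, wall 4 mm, inner floor 6 mm above the underside, 0.25 kg. Origin at the centre of its underside, z up its axis. May be absent.
- beaker: dark steel beaker, open at the top, no handle: 95 mm tall, outer radius 30 mm at the foot widening to 33 mm at the rim, wall 4 mm, inner floor 6 mm above the underside, 0.25 kg. Origin at the centre of its underside, z up its axis. May be absent.
- brush: bottle brush, starts upright, bristles down, in the crock: 230 mm, 90 g. Origin at the centre of the flat bristle end, z towards the handle end. Bristle head z 0-80 mm (hard core radius 14 mm; the white tufts, radius 18 mm, are for show and touch nothing), brass stem radius 4 mm z 80-130 mm, round wooden handle radius 10 mm z 130-230 mm.
- brush_tip (a point): centre of the brush's flat bristle end (the same point as the brush's origin)
- crock: fixed blue stoneware crock, the brush's holder: 80 mm tall, round, inner radius 20 mm, outer 28 mm (flange radius 36 mm at the foot), inner floor 6 mm above the underside. Origin at the centre of its underside, z up.
- mat: fixed blue drying mat, 200 mm (its x) by 230 mm (its y), 5 mm thick. Origin at the centre of its underside, on the counter.
- stand: fixed dark-wood draining stand, 130 (x) by 250 mm (y): one or two boards lean on it, centred about 63 mm either side of its middle (y), 40 deg from vertical, top edge to its -x (robot) side, foot on a ledge. Its sloped back supports a board's lower 75 mm from beneath; the upper 55 mm is free on both faces. Origin at the centre of its underside, z up.
- board1: small pale wooden serving board, 14 mm thick (its x), 95 mm wide (its y), 130 mm tall (its z), 0.13 kg, small black spot near one top corner. Origin at the middle of its lower short edge as it leans; z points to the upper short edge as it leans, x is normal to its face. May be absent.
- board1_mid (a point): the centre of board1's solid (65 mm along its z from its origin)
- board2: small browner wooden serving board, 14 mm thick (its x), 95 mm wide (its y), 130 mm tall (its z), 0.13 kg, small black spot near one top corner. Origin at the middle of its lower short edge as it leans; z points to the upper short edge as it leans, x is normal to its face. May be absent.
- board2_mid (a point): the centre of board2's solid (65 mm along its z from its origin)
- rack: fixed board rack: wooden base 100 (x) by 270 mm (y), top 12 mm above the counter, with two parallel brass fences along y, 24 mm clear between them (groove on x = 0, 250 mm long), fence tops 70 mm above the counter. Boards stand in the groove on the base; two fit side by side, at y = +63 and -63 mm. Origin at the centre of its underside, z up.
- plant: bystander: small plant in a terracotta pot, pot 72 mm tall and 38 mm in radius, 130 mm with leaves. Origin at the centre of its underside.
- soap: bystander: amber soap bottle, 150 mm tall, radius 27 mm. Origin at the centre of its underside.
- sponge: bystander: yellow and green sponge, 65 x 90 x 28 mm. Origin at the centre of its underside.
Things that resemble listed ones, but are neither listed nor needed, are in the scene too. There is more than one size of the board1; the one meant has the size given above.

How it is judged:
By the outcome, as a careful person would: the job done as asked, in the order asked, and still so for the second after the job is handed in, with the robot touching nothing.
Of glass, china, beaker only 2 to 3 are there at a start; the rules pass over those that are not, and their reading is None.
Of board1, board2 only 1 to 2 are there at a start; the rules pass over those that are not, and their reading is None.
At some moment in a run one of glass, china, beaker may be knocked a few centimetres aside while the robot is not near it.
It also fails if it takes over 210 s, if anything falls off the work surface, if the arm or the gripper's body presses on something with over 40 N, if the wrist force passes 120 N, or if a joint passes its speed limit or range.

## Working session

There is one attempt and no reset: what is moved stays moved. The work goes in short steps, Python scripts to look and compute and a tool call to move; the robot and the scene stay as the last step left them, time stands still between calls to the robot, and variables do not carry over. Pictures are saved under pics/ and viewed, at most 14 in all, crops included, and the job is handed in when it is done.

Besides the shell and the picture viewer there is one more tool, called after "Call:" as a command line: name --pt "numbers of a row" for each row, then --argument value for the rest. apply_moves: Moves the arm, as the interface text tells. Its arguments: {"type":"object","properties":{"deltas":{"type":"array"},"grip_force":{"type":"number"}},"required":["deltas"]}

```bash
mkdir -p pics; ls; python3 - <<'E'
from bench import *
import cv2
for n in("top","side"):
    cv2.imwrite(f"pics/{n}0.png",snapshot(n)[...,::-1])
for n in("top","side","wrist"): print(n,camera_info(n))
print(sense())
E
```

```text
pics
top {'vertical_fov': 43.21941482547057, 'cx': 318.89721251780674, 'cy': 203.62576127680526, 'origin': array([ 442.44467166,  101.99937715, 1614.10345311]), 'rotation': array([  4.559516  ,  -0.2750912 , -91.07590077])}
side {'vertical_fov': 42.10573722599949, 'cx': 315.99408645533, 'cy': 193.54628401320883, 'origin': array([ -51.46123837, -735.87972283,  939.23794599]), 'rotation': array([ 49.85071376,   0.68937002, -37.95813088])}
wrist {'vertical_fov': 66.77128119775655, 'cx': 315.19077543013054, 'cy': 197.34913406322562, 'tool_from_camera': array([[-5.29368622e-04,  9.56764268e-01,  2.90863981e-01,
         7.39592070e+01],
       [ 9.99999850e-01,  4.66022972e-04,  2.87056566e-04,
        -2.63180264e-01],
       [ 1.39096168e-04,  2.90864090e-01, -9.56764371e-01,
        -1.59947799e+02],
       [ 0.00000000e+00,  0.00000000e+00,  0.00000000e+00,
         1.00000000e+00]])}
{'time': 0.1, 'joint_pos': array([ 6.74713488e+01,  7.51049182e+00,  8.53246277e+01,  3.27479660e-04,
        8.72620425e+01, -4.89408300e+00]), 'qd': array([-0.00934355, -0.16746257, -0.18232362, -0.1004489 ,  0.00289399,
        0.00909221]), 'joint_efforts': array([ 6.59774087e-04, -5.70943201e+01, -5.01944876e+01, -2.89690552e-04,
        7.91603787e-03,  3.31187800e-05]), 'tool_pos': array([181.5471155 , 571.31077813, 212.93715828]), 'tcp_rot': array([-1.79903220e+02, -8.61515945e-03,  1.62365409e+02]), 'ft_force': array([-0.84121044, -0.44672286,  0.21213664]), 'wrist_torque': array([0.00045873, 0.05925235, 0.00444105]), 'grip_force': 0.0, 'finger_gap': 85.06625561266002}
```

View pics/top0.png

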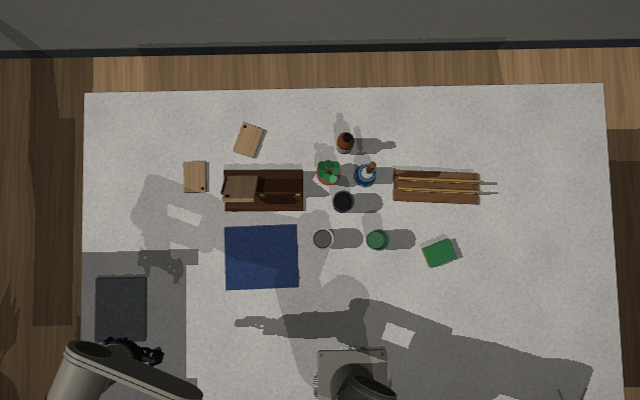

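View pics/side0.png

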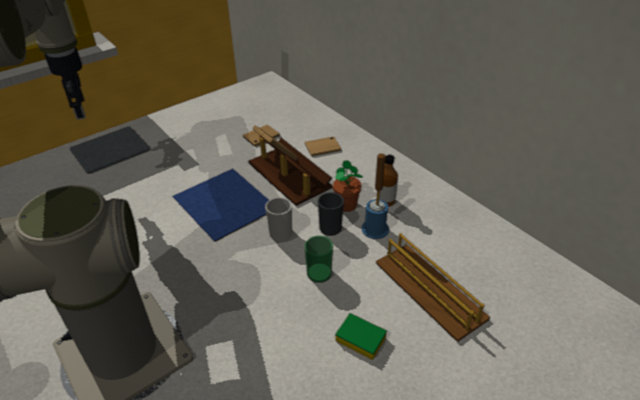

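Top view: cups at (322,238) china, (377,240) glass, (343,202) beaker. The mat is at (262,257), the stand at (263,190) with one board at its left end, the crock with brush at (366,174), the rack at (437,187), and two flat decoy boards at (250,140) and (195,177). The side view agrees.

```bash
cat > h.py <<'E'
from bench import *
import numpy as np, cv2
from scipy.spatial.transform import Rotation as Ro
def cam(n,st=None):
    c=camera_info(n); f=200/np.tan(np.radians(c['vertical_fov']/2))
    if n=='wrist':
        st=st or sense(); T=np.eye(4); T[:3,:3]=Ro.from_euler('xyz',st['tcp_rot'],degrees=True).as_matrix(); T[:3,3]=st['tool_pos']
        M=T@np.array(c['tool_from_camera']); R,o=M[:3,:3],M[:3,3]
    else: R=Ro.from_euler('xyz',c['rotation'],degrees=True).as_matrix(); o=np.array(c['origin'])
    return f,c['cx'],c['cy'],R,o
def ray(C,uv,z):
    f,cx,cy,R,o=C; d=R@np.array([(uv[0]-cx)/f,-(uv[1]-cy)/f,-1]); return o+d*(z-o[2])/d[2]
def proj(C,P):
    f,cx,cy,R,o=C; p=(np.atleast_2d(P)-o)@R; return np.c_[cx+f*p[:,0]/-p[:,2],cy-f*p[:,1]/-p[:,2]]
def shot(n,name):
    st=sense(); im=snapshot(n); cv2.imwrite('pics/%s.png'%name,im[...,::-1]); return im,cam(n,st) 
E
python3 - <<'E'
from h import *
C=cam('top')
P={'china rim':(322.5,238.5,95),'glass rim':(377,240,95),'beaker rim':(343.5,202,95),'crock rim':(366,175,80),'handle top':(371,166,236),
'mat tl':(224,228,5),'mat tr':(298,225,5),'mat bl':(227,290,5),'mat br':(299,287,5),'rack tl':(393,170,12),'rack bl':(393,200,12),'rack tr':(479,174,12),'rack br':(479,204,12),
'stand tl':(223,170,10),'stand tr':(303,170,10),'stand bl':(223,211,10),'stand br':(303,211,10)}
for k,(u,v,z) in P.items(): print(k,ray(C,(u,v),z).round(0)[:2])
im=cv2.imread('pics/top0.png')[110:300,180:500]
cv2.imwrite('pics/topz.png',cv2.resize(im,None,fx=2.5,fy=2.5,interpolation=cv2.INTER_CUBIC))
E
```

```text
china rim [458.  84.]
glass rim [451. -80.]
beaker rim [567.  18.]
crock rim [650. -54.]
handle top [654. -52.]
mat tl [498. 395.]
mat tr [504. 160.]
mat bl [303. 387.]
mat br [308. 160.]
rack tl [ 674. -147.]
rack bl [ 577. -144.]
rack tr [ 656. -423.]
rack br [ 559. -418.]
stand tl [684. 397.]
stand tr [679. 141.]
stand bl [552. 397.]
stand br [548. 143.]
```

View pics/topz.png

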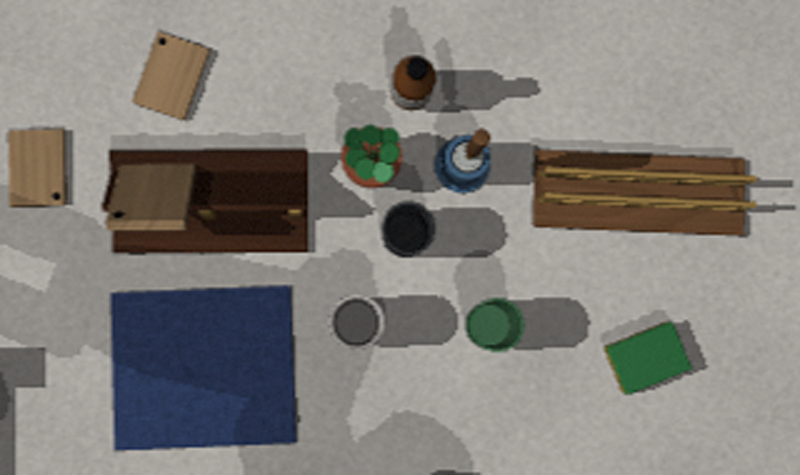

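Only one board leans on the stand, at its +y end, and the others are decoys. The brush leans slightly towards the upper right. I'll square the tool to yaw 90 and move over the brush.

Call:
apply_moves --pt "0 0 -0.5 0 0 0.99 1" --pt "0 0 -0.5 0 0 0.99 1" --pt "0 0 -0.5 0 0 0.99 1" --pt "0 0 -0.5 0 0 0.99 1" --pt "0 0 -0.5 0 0 0.99 1" --pt "0 0 -0.5 0 0 0.99 1" --pt "0 0 -0.5 0 0 0.99 1" --pt "0 0 -0.4 0 0 0.99 1"

```text
time: 1.1
tool_pos: [181.7, 571.7, 331.0]
tcp_rot: [-180.0, 0.0, 125.9]
ft_force: [0.7, -0.1, 0.2]
finger_gap: 85.4
grip_force: 0.0
```

Call:
apply_moves --pt "0 0 0 0 0 0.99 1" --pt "0 0 0 0 0 0.99 1" --pt "0 0 0 0 0 0.99 1" --pt "0 0 0 0 0 0.99 1" --pt "0 0 0 0 0 0.99 1" --pt "0 0 0 0 0 0.99 1" --pt "0 0 0 0 0 0.99 1" --pt "0 0 0 0 0 0.87 1"

```text
time: 2.1
tool_pos: [181.7, 571.6, 330.2]
tcp_rot: [-180.0, 0.1, 90.2]
ft_force: [-0.1, -0.5, 0.2]
finger_gap: 85.2
grip_force: 0.0
```

Call:
apply_moves --pt "-1 0.75 0 0 0 0 1" --pt "-1 0.75 0 0 0 0 1" --pt "-1 0.75 0 0 0 0 1" --pt "-1 0.75 0 0 0 0 1" --pt "-1 0.75 0 0 0 0 1" --pt "-1 0.75 0 0 0 0 1" --pt "-1 0.75 0 0 0 0 1" --pt "-1 0.75 0 0 0 0 1"

```text
time: 3.1
tool_pos: [363.5, 331.6, 330.4]
tcp_rot: [-180.0, 0.0, 90.3]
ft_force: [0.2, -0.1, 0.1]
finger_gap: 85.7
grip_force: 0.0
```

Call:
apply_moves --pt "-1 0.75 0 0 0 0 1" --pt "-1 0.75 0 0 0 0 1" --pt "-1 0.75 0 0 0 0 1" --pt "-1 0.75 0 0 0 0 1" --pt "-1 0.75 0 0 0 0 1" --pt "-1 0.75 0 0 0 0 1" --pt "-1 0.75 0 0 0 0 1" --pt "-1 0.75 0 0 0 0 1"

```text
time: 4.1
tool_pos: [544.8, 92.6, 330.4]
tcp_rot: [-180.0, 0.0, 90.3]
ft_force: [0.7, 1.3, -0.4]
finger_gap: 85.5
grip_force: 0.0
```

Call:
apply_moves --pt "-1 0.65 0 0 0 0 1" --pt "-1 0.65 0 0 0 0 1" --pt "-1 0.65 0 0 0 0 1" --pt "-1 0.65 0 0 0 0 1" --pt "-0.6 0.6 0 0 0 0 1" --pt "0 0 0 0 0 0 1"

```text
time: 4.85
tool_pos: [641.3, -45.1, 329.4]
tcp_rot: [-179.9, -0.0, 90.2]
ft_force: [0.5, 0.2, -0.2]
finger_gap: 85.6
grip_force: 0.0
```

```bash
python3 - <<'E'
from h import *
im,C=shot('wrist','w1'); shot('side','s1')
E
```

```text
(no output)
```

View pics/w1.png

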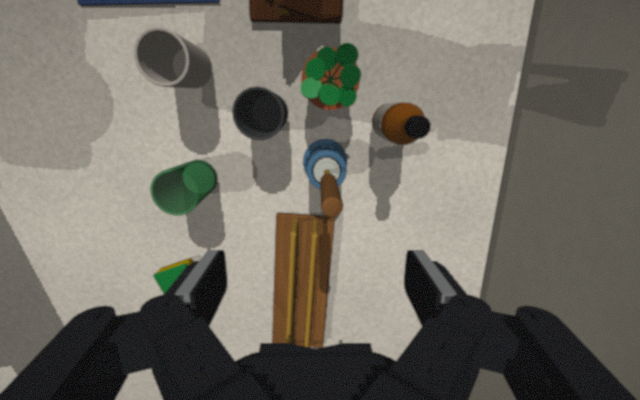

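Wrist view: handle end cap at about (332,208), crock rim centre at (326,162), beaker rim (260,112), china rim (163,56), glass rim (198,180 is its base end).

```bash
python3 - <<'E'
from h import *
C=cam('wrist'); T=cam('top')
for k,u,z in [('handle',(332,208),234),('handle base',(328,179),134),('crock rim',(326,163),80),('beaker',(260,113),95),('china',(163,56),95),('rackTL',(277,213),12),('rackTR',(326,216),12)]: print(k,ray(C,u,z).round(1))
# top camera handle
print(ray(T,(180+481/2.5,110+136/2.5),234).round(1), ray(T,(180+464/2.5,110+158/2.5),80).round(1))
print(proj(C,[[650,-54,80],[653,-52,234],[451,-80,95]]).round(0))
im=cv2.imread('pics/w1.png')[130:250,270:390]; b=cv2.imread('pics/s1.png')[140:260,320:440]
cv2.imwrite('pics/z1.png',cv2.resize(np.hstack([im,b]),None,fx=3.3,fy=3.3,interpolation=cv2.INTER_CUBIC))
S=cam('side');print(proj(S,[[650,-54,80],[653,-52,234],[650,-54,0]]).round(0))
E
```

```text
handle [655.7 -57.3 234. ]
handle base [656.  -54.6 134. ]
crock rim [655.3 -45.   80. ]
beaker [571.   20.7  95. ]
china [458.4  85.7  95. ]
rackTL [ 577.1 -142.4   12. ]
rackTR [ 659.1 -147.3   12. ]
[658.3 -56.4 234. ] [655.5 -52.5  80. ]
[[322. 169.]
 [329. 202.]
 [175. 190.]]
[[374. 206.]
 [378. 155.]
 [372. 229.]]
```

View pics/z1.png

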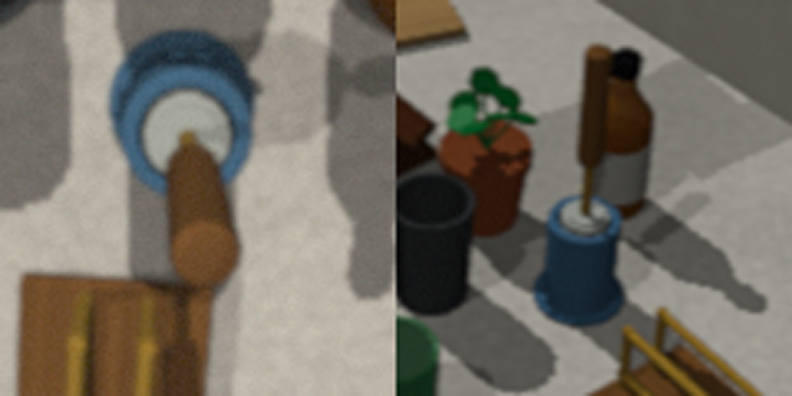

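```bash
cat >> h.py <<'E'
def tri(obs,z=None):
    A=[];b=[]
    for C,uv in obs:
        f,cx,cy,R,o=C; d=R@np.array([(uv[0]-cx)/f,-(uv[1]-cy)/f,-1]); d/=np.linalg.norm(d); M=np.eye(3)-np.outer(d,d)
        w=f/abs((np.array([600,0,50])-o)@d); A.append(w*M); b.append(w*M@o)
    A=np.vstack(A);b=np.hstack(b)
    if z is not None: b=b-A[:,2]*z; s=np.linalg.lstsq(A[:,:2],b,rcond=None); return s[0].round(1)
    return np.linalg.lstsq(A,b,rcond=None)[0].round(1)
E
python3 - <<'E'
from h import *
W,T,S=cam('wrist'),cam('top'),cam('side')
h=[(W,(331.8,206.7)),(T,(372.4,164.4)),(S,(381,155.8))]; r=[(W,(327,169.5)),(T,(365.6,173.5)),(S,(377,205.5))]
for o in (h,r): print(tri(o))
print(tri(h,234),tri(r,80))
for o,p in((h,tri(h)),(r,tri(r))): print([ (proj(c,p)[0]-u).round(1) for c,u in o])
E
```

```text
[656.2 -56.8 232.4]
[657.1 -54.7  77.3]
[656.  -56.5] [656.7 -54.5]
[array([0.7, 0.2]), array([0.1, 0.8]), array([-0.4, -0. ])]
[array([0.1, 0.1]), array([ 0.6, -0.7]), array([-1. ,  0.1])]
```

Call:
apply_moves --pt "-0.38 0.49 0 0 0 0 1" --pt "0 0 0.8 0 0 0 1" --pt "0 0 0.8 0 0 0 1" --pt "0 0 0.8 0 0 0 1" --pt "0 0 0.8 0 0 0 1" --pt "0 0 0.8 0 0 0 1" --pt "0 0 0.6 0 0 0 1" --pt "0 0 0 0 0 0 1"

```text
time: 5.95
tool_pos: [654.5, -54.2, 191.1]
tcp_rot: [-179.8, -0.0, 90.4]
ft_force: [1.5, 0.2, -0.3]
finger_gap: 85.5
grip_force: 0.0
```

Call:
apply_moves --pt "0 0 0 0 0 0 0" --pt "0 0 0 0 0 0 0" --pt "0 0 0 0 0 0 0" --pt "0 0 0 0 0 0 0" --pt "0 0 0 0 0 0 0" --pt "0 0 0 0 0 0 0" --pt "0 0 0 0 0 0 0" --pt "0 0 0 0 0 0 0" --grip_force 60

```text
time: 6.95
tool_pos: [656.3, -55.2, 193.7]
tcp_rot: [179.9, 0.0, 90.3]
ft_force: [-0.1, -0.2, 4.5]
finger_gap: 17.5
grip_force: 59.2
```

Call:
apply_moves --pt "0 0 -0.7 0 0 0 0" --pt "0 0 -0.8 0 0 0 0" --pt "0 0 -0.8 0 0 0 0" --pt "0 0 -0.8 0 0 0 0" --pt "0 0 -0.8 0 0 0 0" --pt "0 0 -0.6 0 0 0 0" --pt "0 -0.8 0 0 0 0 0" --pt "-0.1 -0.9 0 0 0 0 0"

```text
time: 7.95
tool_pos: [604.4, -58.2, 328.3]
tcp_rot: [-180.0, -0.0, 90.3]
ft_force: [0.2, -0.7, -0.8]
finger_gap: 18.3
grip_force: 58.9
```

Call:
apply_moves --pt "-0.1 -0.9 0 0 0 0 0" --pt "-0.1 -0.9 0 0 0 0 0" --pt "-0.1 -0.9 0 0 0 0 0" --pt "-0.1 -0.9 0 0 0 0 0" --pt "-0.1 -0.9 0 0 0 0 0" --pt "-0.1 -0.6 0 0 0 0 0" --pt "0 0 0 0 0 0 0" --pt "0 0 0 0 0 0 0"

```text
time: 8.95
tool_pos: [452.4, -77.1, 328.2]
tcp_rot: [180.0, -0.0, 90.3]
ft_force: [0.5, -0.1, -0.9]
finger_gap: 18.1
grip_force: 58.9
```

```bash
python3 - <<'E'
from h import *
print(sense()['tool_pos'],sense()['tcp_rot'],sense()['ft_force'])
shot('wrist','w2'); shot('side','s2')
im=cv2.imread('pics/w2.png')[0:400,100:500]; b=cv2.resize(cv2.imread('pics/s2.png')[80:300,230:450],(400,400),interpolation=cv2.INTER_CUBIC)
cv2.imwrite('pics/z2.png',np.hstack([im,b]))
E
```

```text
[452.40113344 -77.08688045 328.17594796] [ 1.79969265e+02 -1.46842378e-03  9.03055029e+01] [ 0.48265552 -0.13164558 -0.89308004]
```

View pics/z2.png

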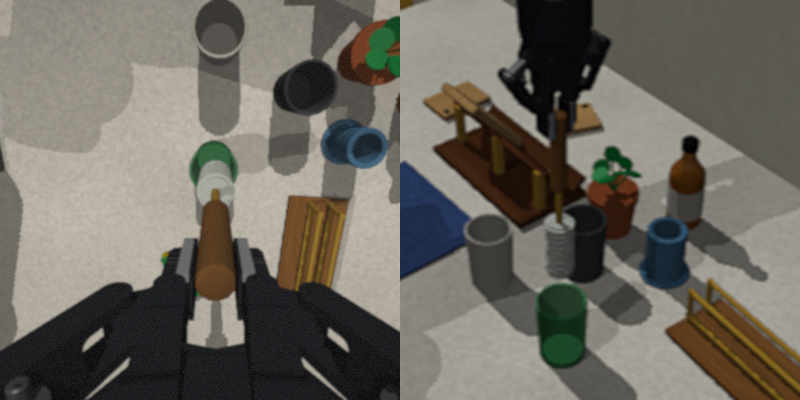

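```bash
python3 - <<'E'
from h import *
W,T,S=cam('wrist'),cam('top'),cam('side')
tp=np.array([452.4,-77.1,141]); print('tip proj',proj(S,tp),'seen 318.6,230.7 (front edge lower)')
print('head top proj wrist',proj(W,tp+[0,0,80]),'handle top',proj(W,tp+[0,0,230]), 'seen 315,280')
print('side head top',proj(S,tp+[0,0,80]),'handle top',proj(S,tp+[0,0,230]), 'seen',(558-400)*.55+230,(112*.55+80))
# glass
for g in ([451,-80],[449,-76]): print(proj(S,[[*g,95],[*g,0]]),proj(W,[[*g,95],[g[0],g[1]+33,95],[g[0]-33,g[1],95],[g[0]+33,g[1],95]]).round(0).tolist())
print(ray(S,(319.1,247.8),95),ray(S,(319.1,272.5),6), ray(T,(180+494/2.5,110+323/2.5),95))
print('china',ray(W,(319,28),95),ray(S,(230+.55*89,80+.55*233),95)); print('beaker',ray(W,(407,87),95),ray(S,(230+.55*185,80+.55*223),95))
E
```

```text
tip proj [[316.75104109 227.66836484]] seen 318.6,230.7 (front edge lower)
head top proj wrist [[315.13584447 189.82708213]] handle top [[315.25769114 280.93734844]] seen 315,280
side head top [[316.33076386 200.31331444]] handle top [[315.42592958 141.4193619 ]] seen 316.9 141.60000000000002
[[317.27845917 243.30711308]
 [317.6949174  271.33892176]] [[314.0, 166.0], [314.0, 141.0], [289.0, 166.0], [339.0, 166.0]]
[[315.49528554 242.71265839]
 [315.99941607 270.73987699]] [[313.0, 163.0], [313.0, 138.0], [287.0, 163.0], [338.0, 163.0]]
[445.53955839 -93.59725596  95.        ] [448.15626243 -89.09801598   6.        ] [453.033417   -81.82145309  95.        ]
china [456.10187264  82.24072593  95.        ] [451.60304693  72.58377398  95.        ]
beaker [563.87992293  18.56523826  95.        ] [565.04736277   7.70820552  95.        ]
```

Brush hangs vertical and centred over the glass. The wrist and top views agree on the glass at about (451,-81). Scrub it now.

Call:
apply_moves --pt "-0.13 -0.05 0.6 0 0 0 0" --pt "0 0 0.8 0 0 0 0" --pt "0 0 0.8 0 0 0 0" --pt "0 0 0.8 0 0 0 0" --pt "0 0 0.8 0 0 0 0" --pt "0 0 0.5 0 0 0 0" --pt "0 0 0.15 0 0 0 0" --pt "0 0 0 0 0 0 0"

```text
time: 10.05
tool_pos: [450.7, -81.1, 194.6]
tcp_rot: [180.0, 0.0, 90.3]
ft_force: [-0.3, 0.4, -1.0]
finger_gap: 18.6
grip_force: 59.0
```

Call:
apply_moves --pt "0 0 0.05 0 0 0 0" --pt "0 0 0.05 0 0 0 0" --pt "0 0 0 0 0 0 0"

```text
time: 10.42
tool_pos: [451.7, -81.5, 193.6]
tcp_rot: [179.8, 0.1, 90.3]
ft_force: [-0.9, 0.1, 9.5]
finger_gap: 18.3
grip_force: 60.1
```

Call:
apply_moves --pt "0 0 -0.8 0 0 0 0" --pt "0 0 -0.8 0 0 0 0" --pt "0 0 -0.7 0 0 0 0" --pt "0 0 0 0 0 0 0" --pt "0 0 0.8 0 0 0 0" --pt "0 0 0.8 0 0 0 0" --pt "0 0 0.7 0 0 0 0" --pt "0 0 0 0 0 0 0"

```text
time: 11.42
tool_pos: [450.0, -80.9, 189.9]
tcp_rot: [-179.9, -0.0, 90.3]
ft_force: [-0.5, -0.4, -1.3]
finger_gap: 18.2
grip_force: 66.9
```

Call:
apply_moves --pt "0 0 -0.8 0 0 0 0" --pt "0 0 -0.8 0 0 0 0" --pt "0 0 -0.7 0 0 0 0" --pt "0 0 0 0 0 0 0" --pt "0 0 0.8 0 0 0 0" --pt "0 0 0.8 0 0 0 0" --pt "0 0 0.7 0 0 0 0" --pt "0 0 0 0 0 0 0"

```text
time: 12.42
tool_pos: [449.0, -80.6, 188.3]
tcp_rot: [-179.8, -0.1, 90.3]
ft_force: [-0.3, 0.0, -1.2]
finger_gap: 18.0
grip_force: 73.2
```

Call:
apply_moves --pt "0 0 -0.7 0 0 0 0" --pt "0 0 -0.8 0 0 0 0" --pt "0 0 -0.8 0 0 0 0" --pt "0 0 -0.8 0 0 0 0" --pt "0 0 -0.8 0 0 0 0" --pt "0 0 -0.7 0 0 0 0" --pt "0 0 0 0 0 0 0"

```text
time: 13.3
tool_pos: [451.1, -81.2, 330.2]
tcp_rot: [179.9, 0.0, 90.3]
ft_force: [-0.1, -0.2, -1.5]
finger_gap: 18.2
grip_force: 73.2
```

Call:
apply_moves --pt "0.9 0 0 0 0 0 0" --pt "0.9 0 0 0 0 0 0" --pt "0.9 0.05 0 0 0 0 0" --pt "0.9 0.1 0 0 0 0 0" --pt "0.9 0.1 0 0 0 0 0" --pt "0.9 0 0 0 0 0 0" --pt "0 0 0 0 0 0 0"

```text
time: 14.18
tool_pos: [456.4, 82.3, 327.3]
tcp_rot: [-179.8, -0.0, 90.5]
ft_force: [0.2, -0.4, -0.9]
finger_gap: 17.8
grip_force: 73.3
```

```bash
python3 - <<'E'
from h import *
print(sense()['tool_pos'],sense()['ft_force'])
_,W=shot('wrist','w3'); S=cam('side'); shot('side','s3')
for p in ([458,84],[567,18.5],[451,-81]): 
  c=np.array([*p,95]); print(proj(W,[c,c+[0,33,0],c-[33,0,0],c+[33,0,0]]).round(0).tolist(),proj(S,c).round(0))
im=cv2.imread('pics/w3.png')[0:400,100:500]; b=cv2.resize(cv2.imread('pics/s3.png')[80:300,230:450],(400,400),interpolation=cv2.INTER_CUBIC)
cv2.imwrite('pics/z3.png',np.hstack([im,b]))
E
```

```text
[456.39827622  82.34196577 327.34876892] [ 0.2269193  -0.44916093 -0.90543001]
[[317.0, 163.0], [317.0, 137.0], [292.0, 163.0], [342.0, 163.0]] [[278. 205.]]
[[396.0, 211.0], [398.0, 188.0], [372.0, 211.0], [420.0, 211.0]] [[330. 200.]]
[[311.0, 274.0], [311.0, 254.0], [288.0, 274.0], [334.0, 275.0]] [[318. 244.]]
```

View pics/z3.png

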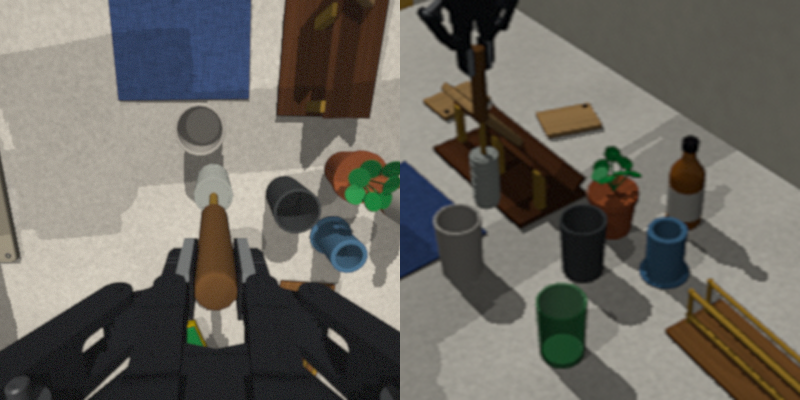

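China has been knocked to about pixel (300,131) in the wrist view. The brush looks slightly shifted or tilted in the grip, with the handle end lower in the image. I'll quantify that.

```bash
python3 - <<'E'
from h import *
W,S=cam('wrist'),cam('side')
t=np.array([457,83.5,327.5]); g=t+[0,0,5]   # grasp
for L in (183,187,192):
  for a in (0,2,4,6):
    d=np.array([0,-np.sin(np.radians(a)),np.cos(np.radians(a))])  # toward handle
    tip=g-d*L
    print(L,a,'W top',proj(W,tip+d*230).round(0)[0],'head',proj(W,tip+d*80).round(0)[0],'S top',proj(S,tip+d*230).round(0)[0],'tip',proj(S,tip).round(0)[0])
print('china',ray(W,(300,131),95))
a=cv2.imread('pics/w2.png')[120:320,265:365];b=cv2.imread('pics/w3.png')[120:320,265:365];
c=cv2.imread('pics/s2.png')[130:240,285:340];d=cv2.imread('pics/s3.png')[95:205,245:300]
R=lambda x:cv2.resize(x,(200*x.shape[1]*2//x.shape[0],400),interpolation=cv2.INTER_CUBIC)
cv2.imwrite('pics/z4.png',np.hstack([R(a),R(b),R(c),R(d)]))
E
```

```text
183 0 W top [316. 286.] head [316. 189.] S top [270. 104.] tip [277. 188.]
183 2 W top [316. 290.] head [316. 185.] S top [271. 104.] tip [275. 186.]
183 4 W top [316. 293.] head [316. 181.] S top [271. 104.] tip [274. 185.]
183 6 W top [316. 296.] head [316. 177.] S top [272. 105.] tip [272. 184.]
187 0 W top [316. 281.] head [316. 188.] S top [270. 105.] tip [277. 189.]
187 2 W top [316. 284.] head [316. 184.] S top [271. 106.] tip [275. 188.]
187 4 W top [316. 287.] head [316. 180.] S top [271. 106.] tip [274. 186.]
187 6 W top [316. 290.] head [316. 176.] S top [272. 106.] tip [272. 185.]
192 0 W top [316. 275.] head [316. 187.] S top [271. 107.] tip [277. 191.]
192 2 W top [316. 277.] head [316. 182.] S top [271. 108.] tip [276. 189.]
192 4 W top [316. 280.] head [316. 178.] S top [271. 108.] tip [274. 188.]
192 6 W top [316. 282.] head [316. 174.] S top [272. 108.] tip [272. 186.]
china [436.81731177 122.99621283  95.        ]
```

View pics/z4.png

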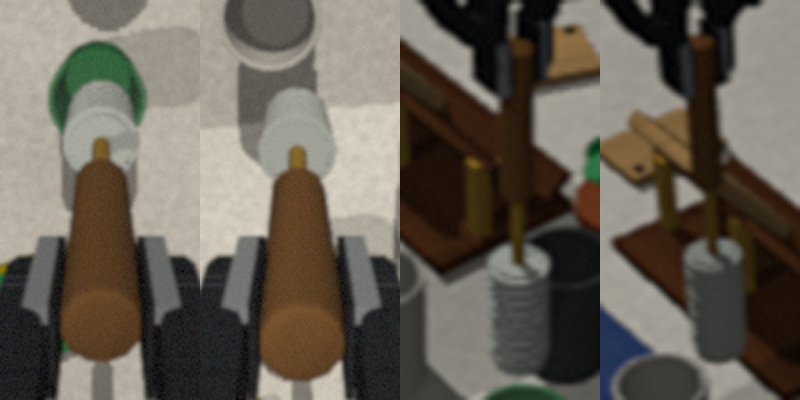

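The brush slid about 6 mm up in the jaws but stayed straight, so the floor is now at TCP z≈188. The china cup is at about (437,123). I'll grip harder and scrub it.

Call:
apply_moves --pt "0.7 -0.35 0 0 0 0 0" --pt "0.65 -0.3 0 0 0 0 0" --pt "0 0 0 0 0 0 0" --grip_force 100

```text
time: 14.65
tool_pos: [437.1, 121.3, 329.0]
tcp_rot: [-180.0, 0.0, 90.3]
ft_force: [0.0, -0.3, -0.8]
finger_gap: 17.4
grip_force: 97.6
```

```bash
python3 - <<'E'
from h import *
print(sense()['tool_pos'])
im,W=shot('wrist','w5')
c=np.array([437,123,95]); p=proj(W,[c,c+[0,33,0],c-[33,0,0],c+[33,0,0]]); print(p.round(0).tolist())
cv2.imwrite('pics/z5.png',cv2.resize(im[80:280,215:415,::-1],(500,500),interpolation=cv2.INTER_CUBIC))
E
```

```text
[437.09219019 121.31292525 328.9625507 ]
[[315.0, 163.0], [315.0, 137.0], [290.0, 162.0], [340.0, 163.0]]
```

View pics/z5.png

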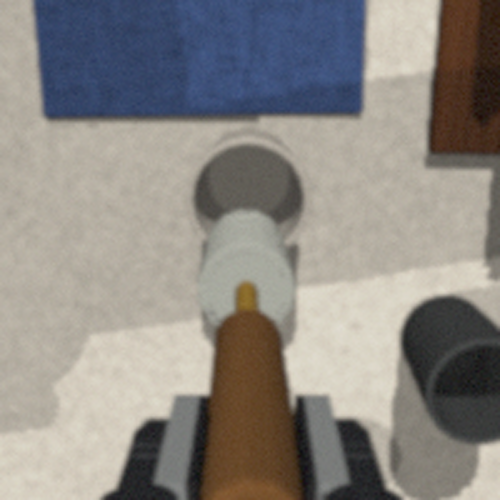

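Rim is centred on column 314 with its far edge at row ~132, so the china's y is about 127.

Call:
apply_moves --pt "0.2 0 0.6 0 0 0 0" --pt "0 0 0.8 0 0 0 0" --pt "0 0 0.8 0 0 0 0" --pt "0 0 0.8 0 0 0 0" --pt "0 0 0.8 0 0 0 0" --pt "0 0 0.6 0 0 0 0" --pt "0 0 0.2 0 0 0 0" --pt "0 0 0 0 0 0 0"

```text
time: 15.7
tool_pos: [437.3, 127.2, 191.2]
tcp_rot: [-180.0, 0.0, 90.3]
ft_force: [1.3, 0.1, 0.1]
finger_gap: 17.6
grip_force: 97.7
```

Call:
apply_moves --pt "0 0 0.05 0 0 0 0" --pt "0 0 0.05 0 0 0 0" --pt "0 0 0 0 0 0 0"

```text
time: 16.08
tool_pos: [437.5, 127.5, 188.7]
tcp_rot: [180.0, -0.0, 90.3]
ft_force: [-0.3, 0.7, -1.0]
finger_gap: 17.9
grip_force: 97.7
```

Call:
apply_moves --pt "0 0 0.05 0 0 0 0" --pt "0 0 0 0 0 0 0"

```text
time: 16.32
tool_pos: [437.5, 127.4, 187.1]
tcp_rot: [180.0, -0.0, 90.3]
ft_force: [0.5, 0.3, 1.5]
finger_gap: 17.4
grip_force: 98.0
```

Call:
apply_moves --pt "0 0 -0.8 0 0 0 0" --pt "0 0 -0.8 0 0 0 0" --pt "0 0 -0.7 0 0 0 0" --pt "0 0 0 0 0 0 0" --pt "0 0 0.8 0 0 0 0" --pt "0 0 0.8 0 0 0 0" --pt "0 0 0.7 0 0 0 0" --pt "0 0 0 0 0 0 0"

```text
time: 17.32
tool_pos: [436.6, 127.3, 185.1]
tcp_rot: [-179.9, 0.0, 90.3]
ft_force: [0.5, 0.8, -0.8]
finger_gap: 17.5
grip_force: 106.4
```

Call:
apply_moves --pt "0 0 -0.8 0 0 0 0" --pt "0 0 -0.8 0 0 0 0" --pt "0 0 -0.7 0 0 0 0" --pt "0 0 0 0 0 0 0" --pt "0 0 0.8 0 0 0 0" --pt "0 0 0.8 0 0 0 0" --pt "0 0 0.7 0 0 0 0" --pt "0 0 0 0 0 0 0"

```text
time: 18.32
tool_pos: [435.6, 127.2, 183.5]
tcp_rot: [-179.7, 0.0, 90.3]
ft_force: [-0.3, 0.2, -1.1]
finger_gap: 17.4
grip_force: 115.4
```

Call:
apply_moves --pt "0 0 -0.7 0 0 0 0" --pt "0 0 -0.8 0 0 0 0" --pt "0 0 -0.8 0 0 0 0" --pt "0 0 -0.8 0 0 0 0" --pt "0 0 -0.8 0 0 0 0" --pt "0 0 -0.8 0 0 0 0" --pt "0 0 0 0 0 0 0"

```text
time: 19.2
tool_pos: [438.1, 127.5, 328.9]
tcp_rot: [179.9, -0.0, 90.3]
ft_force: [-0.1, -0.4, -1.2]
finger_gap: 17.7
grip_force: 115.3
```

Call:
apply_moves --pt "-0.6 0.7 0 0 0 0 0" --pt "-0.6 0.7 0 0 0 0 0" --pt "-0.6 0.7 0 0 0 0 0" --pt "-0.6 0.7 0 0 0 0 0" --pt "-0.6 0.8 0 0 0 0 0" --pt "-0.6 0.7 0 0 0 0 0" --pt "0 0 0 0 0 0 0" --pt "0 0 0 0 0 0 0"

```text
time: 20.2
tool_pos: [566.2, 20.4, 326.4]
tcp_rot: [-179.9, -0.0, 90.3]
ft_force: [1.0, 0.0, -0.6]
finger_gap: 17.7
grip_force: 115.3
```

```bash
python3 - <<'E'
from h import *
print(sense()['tool_pos'])
im,W=shot('wrist','w6')
c=np.array([566,19,95]); p=proj(W,[c,c+[0,33,0],c-[33,0,0],c+[33,0,0]]); print(p.round(0).tolist())
cv2.imwrite('pics/z6.png',cv2.resize(im[20:300,175:455,::-1],(560,560),interpolation=cv2.INTER_CUBIC))
E
```

```text
[566.19522264  20.38761447 326.3748345 ]
[[315.0, 165.0], [315.0, 140.0], [290.0, 165.0], [341.0, 166.0]]
```

View pics/z6.png

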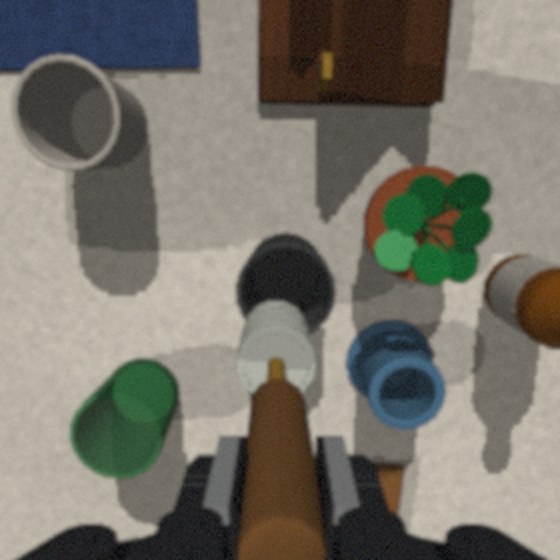

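Beaker outline spans columns 238–334, with its top edge at row 235 in the crop. I'll check whether that edge is the rim or the foot.

```bash
python3 - <<'E'
from h import *
W=cam('wrist')
for c in ([566,19],[569,21],[569,18]):
  for z,r in ((95,33),(95,29),(0,30)):
    a=np.radians([0,90,180]); P=np.c_[c[0]+r*np.cos(a),c[1]+r*np.sin(a),np.full(3,z)]
    print(c,z,((proj(W,P)-[175,20])*2).round(0).tolist())
for n,u in (('china',(68,111)),('glass',(115,436)),('crock',(407,389))): print(n,ray(W,(175+u[0]/2,20+u[1]/2),95 if n!='crock' else 80).round(1))
E
```

```text
[566, 19] 95 [[331.0, 291.0], [281.0, 240.0], [230.0, 291.0]]
[566, 19] 95 [[325.0, 291.0], [281.0, 246.0], [236.0, 291.0]]
[566, 19] 0 [[318.0, 269.0], [281.0, 231.0], [243.0, 268.0]]
[569, 21] 95 [[336.0, 288.0], [285.0, 237.0], [234.0, 288.0]]
[569, 21] 95 [[329.0, 288.0], [285.0, 243.0], [241.0, 288.0]]
[569, 21] 0 [[322.0, 266.0], [284.0, 228.0], [247.0, 266.0]]
[569, 18] 95 [[335.0, 293.0], [285.0, 241.0], [235.0, 292.0]]
[569, 18] 95 [[329.0, 293.0], [285.0, 248.0], [241.0, 292.0]]
[569, 18] 0 [[321.0, 270.0], [284.0, 232.0], [247.0, 270.0]]
china [437.7 127.9  95. ]
glass [450.2 -85.   95. ]
crock [656.6 -54.2  80. ]
```

Call:
apply_moves --pt "-0.08 0.09 0.6 0 0 0 0" --pt "0 0 0.8 0 0 0 0" --pt "0 0 0.8 0 0 0 0" --pt "0 0 0.8 0 0 0 0" --pt "0 0 0.7 0 0 0 0" --pt "0 0 0.5 0 0 0 0" --pt "0 0 0.2 0 0 0 0" --pt "0 0 0.1 0 0 0 0"

```text
time: 21.25
tool_pos: [569.7, 17.8, 192.9]
tcp_rot: [180.0, -0.0, 90.3]
ft_force: [0.0, 1.1, -1.0]
finger_gap: 17.3
grip_force: 115.3
```

Call:
apply_moves --pt "0 0 0 0 0 0 0" --pt "0 0 0.05 0 0 0 0" --pt "0 0 0 0 0 0 0"

```text
time: 21.62
tool_pos: [570.0, 17.7, 191.8]
tcp_rot: [179.9, -0.0, 90.3]
ft_force: [1.4, 0.0, -0.8]
finger_gap: 17.7
grip_force: 115.3
```

Call:
apply_moves --pt "0 0 0.1 0 0 0 0" --pt "0 0 0.05 0 0 0 0" --pt "0 0 0 0 0 0 0"

```text
time: 22.0
tool_pos: [569.5, 17.7, 186.6]
tcp_rot: [-180.0, -0.0, 90.3]
ft_force: [-0.4, -0.2, -1.4]
finger_gap: 18.2
grip_force: 115.3
```

Call:
apply_moves --pt "0 0 0.05 0 0 0 0" --pt "0 0 0 0 0 0 0"

```text
time: 22.25
tool_pos: [569.6, 17.7, 185.2]
tcp_rot: [-180.0, -0.0, 90.3]
ft_force: [0.6, 0.5, -1.3]
finger_gap: 17.6
grip_force: 115.3
```

Call:
apply_moves --pt "0 0 0.05 0 0 0 0" --pt "0 0 0 0 0 0 0"

```text
time: 22.5
tool_pos: [569.6, 17.7, 183.8]
tcp_rot: [-180.0, 0.0, 90.3]
ft_force: [0.9, 2.0, -0.9]
finger_gap: 17.9
grip_force: 115.3
```

Call:
apply_moves --pt "0 0 0.05 0 0 0 0" --pt "0 0 0 0 0 0 0"

```text
time: 22.75
tool_pos: [569.6, 17.7, 182.2]
tcp_rot: [-180.0, -0.0, 90.3]
ft_force: [0.3, 0.9, -0.8]
finger_gap: 17.8
grip_force: 115.3
```

Call:
apply_moves --pt "0 0 0.05 0 0 0 0" --pt "0 0 0 0 0 0 0"

```text
time: 23.0
tool_pos: [570.0, 17.7, 181.7]
tcp_rot: [179.9, 0.0, 90.3]
ft_force: [-0.7, 1.7, 4.0]
finger_gap: 17.6
grip_force: 116.2
```

Call:
apply_moves --pt "0 0 0.05 0 0 0 0" --pt "0 0 0 0 0 0 0"

```text
time: 23.25
tool_pos: [570.5, 17.6, 181.6]
tcp_rot: [179.8, 0.0, 90.3]
ft_force: [-2.6, 1.0, 11.5]
finger_gap: 17.6
grip_force: 117.5
```

Call:
apply_moves --pt "0 0 -0.8 0 0 0 0" --pt "0 0 -0.8 0 0 0 0" --pt "0 0 -0.8 0 0 0 0" --pt "0 0 0 0 0 0 0" --pt "0 0 0.8 0 0 0 0" --pt "0 0 0.8 0 0 0 0" --pt "0 0 0.5 0 0 0 0" --pt "0 0 0.2 0 0 0 0"

```text
time: 24.25
tool_pos: [569.0, 17.8, 181.6]
tcp_rot: [-179.9, -0.0, 90.3]
ft_force: [-5.0, 0.3, 19.1]
finger_gap: 17.8
grip_force: 118.6
```

Call:
apply_moves --pt "0 0 0.05 0 0 0 0" --pt "0 0 0 0 0 0 0" --pt "0 0 -0.8 0 0 0 0" --pt "0 0 -0.8 0 0 0 0" --pt "0 0 -0.8 0 0 0 0" --pt "0 0 0.8 0 0 0 0" --pt "0 0 0.8 0 0 0 0" --pt "0 0 0.5 0 0 0 0"

```text
time: 25.25
tool_pos: [569.3, 17.8, 188.7]
tcp_rot: [-179.9, -0.0, 90.3]
ft_force: [-0.1, 0.8, -0.6]
finger_gap: 17.4
grip_force: 115.6
```

Call:
apply_moves --pt "0 0 0.2 0 0 0 0" --pt "0 0 0.05 0 0 0 0" --pt "0 0 0 0 0 0 0"

```text
time: 25.62
tool_pos: [570.0, 17.7, 183.1]
tcp_rot: [179.9, 0.0, 90.3]
ft_force: [0.2, 0.1, -1.2]
finger_gap: 17.7
grip_force: 115.5
```

Call:
apply_moves --pt "0 0 -0.8 0 0 0 0" --pt "0 0 -0.8 0 0 0 0" --pt "0 0 -0.8 0 0 0 0" --pt "0 0 -0.8 0 0 0 0" --pt "0 0 -0.8 0 0 0 0" --pt "0 0 -0.8 0 0 0 0" --pt "0 0 0 0 0 0 0" --pt "0 0 0 0 0 0 0"

```text
time: 26.62
tool_pos: [569.6, 17.6, 325.7]
tcp_rot: [-180.0, 0.0, 90.3]
ft_force: [0.2, 1.0, -2.3]
finger_gap: 17.7
grip_force: 115.4
```

Call:
apply_moves --pt "-0.6 0.7 0 0 0 0 0" --pt "-0.6 0.7 0 0 0 0 0" --pt "-0.6 0.8 0 0 0 0 0" --pt "-0.6 0.7 0 0 0 0 0" --pt "0 0 0 0 0 0 0" --pt "0 0 0 0 0 0 0"

```text
time: 27.38
tool_pos: [656.4, -53.5, 325.1]
tcp_rot: [-179.9, -0.0, 90.3]
ft_force: [-0.6, 0.4, -0.9]
finger_gap: 17.5
grip_force: 115.3
```

Call:
apply_moves --pt "0 0 0.7 0 0 0 0" --pt "0 0 0.7 0 0 0 0" --pt "0 0 0.5 0 0 0 0" --pt "0 0 0.3 0 0 0 0" --pt "0 0 0.3 0 0 0 0" --pt "0 0 0.3 0 0 0 0" --pt "0 0 0 0 0 0 0"

```text
time: 28.25
tool_pos: [660.2, -53.5, 253.9]
tcp_rot: [179.2, 0.1, 90.3]
ft_force: [-9.0, 4.8, 41.4]
finger_gap: 17.8
grip_force: 126.0
```

It touched the rim, so I'll back off and look.

Call:
apply_moves --pt "0 0 -0.8 0 0 0 0" --pt "0 0 -0.2 0 0 0 0" --pt "0 0 0 0 0 0 0"

```text
time: 28.62
tool_pos: [657.3, -53.9, 272.5]
tcp_rot: [180.0, 0.0, 90.3]
ft_force: [0.2, -0.2, -1.2]
finger_gap: 17.7
grip_force: 115.6
```

```bash
python3 - <<'E'
from h import *
s=sense();print(s['tool_pos'],s['ft_force'],s['wrist_torque'])
im,W=shot('wrist','w7'); S=cam('side'); sm,_=shot('side','s7')
t=np.array([656.5,-53.8,s['tool_pos'][2]]); 
for L in(176,180): tip=t+[0,0,5-L]; print('tip S',proj(S,tip),'head S',proj(S,tip+[0,0,80]),'top S',proj(S,tip+[0,0,230]),'W head',proj(W,tip+[0,0,80]),'W top',proj(W,tip+[0,0,230]))
print('rim S',proj(S,[656.6,-54.2,80]),'W',proj(W,[656.6,-54.2,80]))
cv2.imwrite('pics/z7.png',np.hstack([cv2.resize(im[140:340,215:415,::-1],(400,400),interpolation=cv2.INTER_CUBIC),cv2.resize(sm[110:240,310:440,::-1],(400,400),interpolation=cv2.INTER_CUBIC)]))
E
```

```text
[657.31339178 -53.87728772 272.48023708] [ 0.16728456 -0.15463481 -1.22955953] [-0.03192891  0.00171068  0.00240091]
tip S [[376.22794215 198.20345043]] head S [[378.34478925 172.59859601]] top S [[382.83258646 118.31532053]] W head [[314.12080238 194.4894652 ]] W top [[313.43390378 303.11849295]]
tip S [[376.12655872 199.42975921]] head S [[378.23474401 173.92967577]] top S [[382.70300642 119.88268833]] W head [[314.12894671 193.20148767]] W top [[313.47323078 296.89915632]]
rim S [[375.82746486 204.79766497]] W [[314.35692978 170.64560141]]
```

View pics/z7.png

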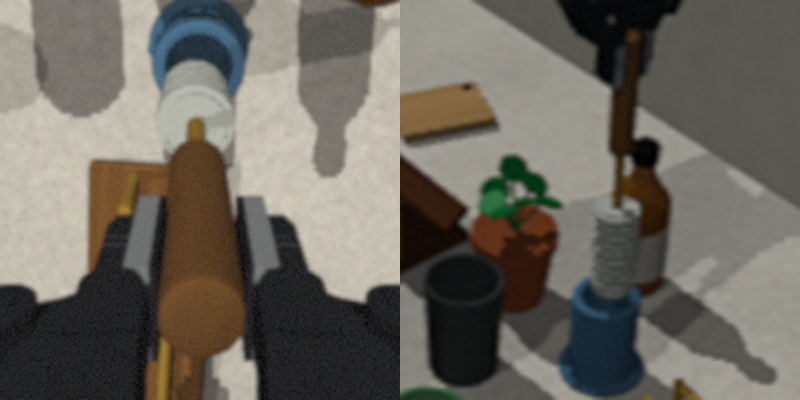

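The brush pivoted about 2.5° in the jaws, so the tip sits about 8 mm towards -y (head top at row 199 against 194 expected). I'll counter-rotate by that much and insert slowly.

Call:
apply_moves --pt "0 0 0 0 0.3 0 0" --pt "0 -0.02 0 0 0.25 0 0" --pt "0 0 0.3 0 0 0 0" --pt "0 0 0.3 0 0 0 0" --pt "-0.05 0 0.2 0 0 0 0" --pt "0 0 0.1 0 0 0 0" --pt "0 0 0 0 0 0 0"

```text
time: 29.6
tool_pos: [656.3, -54.0, 245.1]
tcp_rot: [-180.0, -2.5, 90.3]
ft_force: [-0.1, 0.3, -0.5]
finger_gap: 17.5
grip_force: 115.5
```

Call:
apply_moves --pt "0 0 0.4 0 0 0 0" --pt "-0.03 0 0.4 0 0 0 0" --pt "-0.03 0 0.4 0 0 0 0" --pt "-0.03 0 0.3 0 0 0 0" --pt "0 0 0.2 0 0 0 0" --pt "0 0 0.1 0 0 0 0" --pt "0 0 0 0 0 0 0"

```text
time: 30.48
tool_pos: [656.5, -54.5, 191.3]
tcp_rot: [180.0, -2.5, 90.3]
ft_force: [0.0, 0.9, -0.8]
finger_gap: 17.7
grip_force: 115.5
```

Call:
apply_moves --pt "0 0 0.1 0 0 0 0" --pt "0 0 0.1 0 0 0 0" --pt "0 0 0.03 0 0 0 0" --pt "0 0 0 0 0 0 0"

```text
time: 30.98
tool_pos: [656.4, -54.1, 184.3]
tcp_rot: [-180.0, -2.5, 90.3]
ft_force: [1.1, -0.3, -1.3]
finger_gap: 17.7
grip_force: 115.5
```

Call:
apply_moves --pt "0 0 0 0 0 0 0.3" --pt "0 0 0 0 0 0 0.5" --pt "0 0 0 0 0 0 0.8" --pt "0 0 0 0 0 0 1" --pt "0 0 0 0 0 0 1" --pt "0 0 0 0 0 0 1" --pt "0 0 0 0 0 0 1" --pt "0 0 0 0 0 0 1" --grip_force 60

```text
time: 31.98
tool_pos: [656.4, -54.2, 184.4]
tcp_rot: [-180.0, -2.5, 90.3]
ft_force: [-0.1, -0.0, 0.2]
finger_gap: 85.7
grip_force: 0.0
```

Call:
apply_moves --pt "0 0 -0.5 0 0 0 1" --pt "0 0 -0.8 0 0 0 1" --pt "0 0 -0.8 0 0 0 1" --pt "0 0 -0.8 0 -0.3 0 1" --pt "0 0 -0.8 0 -0.25 0 1" --pt "0 0 -0.6 0 0 0 1" --pt "0 0 0 0 0 0 1"

```text
time: 32.85
tool_pos: [657.4, -58.6, 316.0]
tcp_rot: [179.8, 0.0, 90.3]
ft_force: [-0.4, 0.3, -0.1]
finger_gap: 85.1
grip_force: 0.0
```

```bash
python3 - <<'E'
from h import *
s=sense();print(s['tool_pos'],s['tcp_rot'])
im,W=shot('wrist','w8'); S=cam('side'); sm,_=shot('side','s8')
def hsv(i,lo,hi): return cv2.inRange(cv2.cvtColor(i,cv2.COLOR_RGB2HSV),np.array(lo),np.array(hi))
for n,c in (('crock top',[656.6,-54.2,80]),('handle top',[656.5,-55,236]),('glass',[451,-83,95]),('beaker',[569,17.5,95]),('china',[437.7,127,95])): print(n,proj(W,c).round(0),proj(S,c).round(0))
cv2.imwrite('pics/z8.png',np.hstack([im[0:320,60:460,::-1],cv2.resize(sm[110:310,230:480,::-1],(400,320),interpolation=cv2.INTER_CUBIC)]))
E
```

```text
[657.36249184 -58.55801751 315.98994421] [1.79771536e+02 1.66690506e-02 9.03158757e+01]
crock top [[314. 160.]] [[376. 205.]]
handle top [[314. 194.]] [[380. 154.]]
glass [[154. 184.]] [[318. 244.]]
beaker [[241. 103.]] [[330. 200.]]
china [[113.  -3.]] [[262. 199.]]
```

View pics/z8.png

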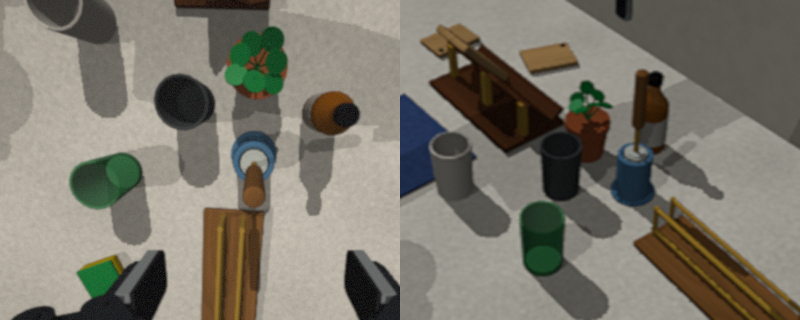

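Brush is back upright in the crock. All cups stand: glass rim (151,184), beaker rim (244,102), china upper left. Plant is at (317,62). Next I'll compute the plant, mat, stand and board geometry.

```bash
python3 - <<'E'
from h import *
W=cam('wrist'); T=cam('top'); tz=lambda u,v:(180+u/2.5,110+v/2.5)
print('plant',ray(T,tz(371,160),72).round(0),ray(W,(317,68),72).round(0))
print('beaker',ray(W,(244,102),95).round(1),'glass',ray(W,(151,184),95).round(1))
st={'tool_pos':np.array([456.4,82.3,327.3]),'tcp_rot':np.array([-179.8,0,90.5])}; W3=cam('wrist',st)
for n,u,z in(('mat',(220,100),5),('mat',(350,101),5),('stand',(377,114),10),('stand',(471,118),10)): print(n,ray(W3,u,z).round(1))
for n,u,v,z in (('mat',112,292,5),('mat',292,287,5),('mat',115,449,5),('mat',297,442,5),('stand',110,150,12),('stand',307,150,12),('stand',112,252,12),('stand',307,251,12)): print(n,ray(T,tz(u,v),z).round(1))
# board top edge corners in top view, assume z of upper edge
for z in (105,115,125): print(z,ray(T,tz(108,228),z).round(0),ray(T,tz(184,231),z).round(0),ray(T,tz(118,163),z-40).round(0),ray(T,tz(194,165),z-40).round(0))
E
```

```text
plant [656.  61.  72.] [658.  59.  72.]
beaker [571.5  18.4  95. ] glass [445.8 -82.5  95. ]
mat [310.7 162.4   5. ]
mat [507.5 162.6   5. ]
stand [548.7 144.   10. ]
stand [692.  139.4  10. ]
mat [502.1 392.7   5. ]
mat [504.2 163.5   5. ]
mat [304.2 389.7   5. ]
mat [308.6 160.2   5. ]
stand [683.5 393.3  12. ]
stand [678.9 141.4  12. ]
stand [552.7 391.2  12. ]
stand [549.4 143.5  12. ]
105 [575. 379. 105.] [570. 288. 105.] [659. 374.  65.] [655. 280.  65.]
115 [574. 377. 115.] [569. 287. 115.] [658. 372.  75.] [654. 279.  75.]
125 [573. 375. 125.] [568. 286. 125.] [656. 370.  85.] [652. 278.  85.]
```

Call:
apply_moves --pt "0.8 -0.9 0 0 0 0 0.94" --pt "0.8 -0.9 0 0 0 0 0.94" --pt "0.7 -0.9 0 0 0 0 0.94" --pt "0.24 -0.23 0.5 0 0 0 0.94" --pt "0 0 0.9 0 0 0 0.94" --pt "0 0 0.9 0 0 0 0.94" --pt "0 0 0.9 0 0 0 0.94" --pt "0 0 0.9 0 0 0 0.94"

```text
time: 33.95
tool_pos: [567.1, 17.2, 187.7]
tcp_rot: [-179.8, -0.0, 90.3]
ft_force: [-0.4, 0.7, -0.2]
finger_gap: 80.2
grip_force: 0.0
```

Call:
apply_moves --pt "0 0 0.9 0 0 0 0.94" --pt "0 0 0.9 0 0 0 0.94" --pt "0 0 0.9 0 0 0 0.94" --pt "0 0 0.9 0 0 0 0.94" --pt "0 0 0.5 0 0 0 0.94" --pt "0 0 0 0 0 0 0.94"

```text
time: 34.7
tool_pos: [566.5, 17.3, 65.4]
tcp_rot: [-179.8, -0.0, 90.3]
ft_force: [0.3, -0.1, 0.3]
finger_gap: 79.9
grip_force: 0.0
```

Call:
apply_moves --pt "0 0 0 0 0 0 0" --pt "0 0 0 0 0 0 0" --pt "0 0 0 0 0 0 0" --pt "0 0 0 0 0 0 0" --pt "0 0 0 0 0 0 0" --pt "0 0 0 0 0 0 0" --grip_force 40

```text
time: 35.45
tool_pos: [569.2, 17.2, 69.2]
tcp_rot: [179.9, 0.0, 90.3]
ft_force: [-2.9, -0.3, 6.0]
finger_gap: 62.9
grip_force: 43.1
```

Call:
apply_moves --pt "0 0 -0.5 0 0 0 0" --pt "0 0 -0.8 0 0 0 0" --pt "0 0 -0.8 0 0 0 0" --pt "0 0 -0.8 0 0 0 0" --pt "0 0 -0.8 0 0 0 0" --pt "0 -0.4 -0.8 0 0 0 0" --pt "0.5 -0.7 0 0 0 0 0" --pt "0.9 -0.8 0 0 0 0 0"

```text
time: 36.45
tool_pos: [510.9, 58.7, 203.8]
tcp_rot: [179.9, 0.0, 90.2]
ft_force: [-0.3, 0.6, -2.1]
finger_gap: 63.0
grip_force: 44.6
```

Call:
apply_moves --pt "0.9 -0.8 0 0 0 0 0" --pt "0.9 -0.8 0 0 0 0 0" --pt "0.9 -0.6 0 0 0 0 0" --pt "0.9 0 0 0 0 0 0" --pt "0.9 0 0 0 0 0 0" --pt "0.9 0 0 0 0 0 0" --pt "0.9 0 0 0 0 0 0" --pt "0.9 0 0 0 0 0 0"

```text
time: 37.45
tool_pos: [443.8, 275.6, 203.3]
tcp_rot: [179.9, -0.0, 90.3]
ft_force: [0.7, -0.7, -2.5]
finger_gap: 62.5
grip_force: 44.8
```

Call:
apply_moves --pt "0.9 0 0 0 0 0 0" --pt "0.7 0 0 0 0 0 0" --pt "0.4 0 0 0 0 0 0" --pt "0 0 0 0 0 0 0" --pt "0 0 0 0 0 0 0"

```text
time: 38.08
tool_pos: [443.5, 333.9, 202.3]
tcp_rot: [-180.0, 0.0, 90.3]
ft_force: [0.1, 0.3, -2.3]
finger_gap: 62.8
grip_force: 44.8
```

Call:
apply_moves --pt "0 0 0.7 0 0 0 0" --pt "0 0 0.8 0 0 0 0" --pt "0 0 0.8 0 0 0 0" --pt "0 0 0.8 0 0 0 0" --pt "0 0 0.6 0 0 0 0" --pt "0 0 0.3 0 0 0 0" --pt "0 0 0.15 0 0 0 0" --pt "0 0 0.05 0 0 0 0"

```text
time: 39.08
tool_pos: [443.9, 334.8, 76.8]
tcp_rot: [180.0, -0.0, 90.3]
ft_force: [0.1, -0.7, -3.2]
finger_gap: 62.4
grip_force: 44.8
```

Call:
apply_moves --pt "0 0 0 0 0 0 0" --pt "0 0 0 0 0 0 0"

```text
time: 39.33
tool_pos: [443.8, 334.9, 77.0]
tcp_rot: [179.9, -0.0, 90.3]
ft_force: [-0.4, 0.4, -2.5]
finger_gap: 62.6
grip_force: 44.8
```

Lower 2 mm, release, rise, then go to the china cup at (437.5,127).

Call:
apply_moves --pt "0 0 0.05 0 0 0 0" --pt "0 0 0.02 0 0 0 0" --pt "0 0 0 0 0 0 0" --pt "0 0 0 0 0 0 0.85" --pt "0 0 0 0 0 0 0.94" --pt "0 0 0 0 0 0 0.94" --pt "0 0 0 0 0 0 0.94" --pt "0 0 0 0 0 0 0.94"

```text
time: 40.33
tool_pos: [443.5, 334.6, 74.2]
tcp_rot: [180.0, -0.0, 90.3]
ft_force: [-0.5, -0.3, 0.2]
finger_gap: 79.8
grip_force: 0.0
```

Call:
apply_moves --pt "0 0 -0.4 0 0 0 0.94" --pt "0 0 -0.7 0 0 0 0.94" --pt "0 0 -0.8 0 0 0 0.94" --pt "0 0 -0.8 0 0 0 0.94" --pt "-0.9 0 0 0 0 0 0.94" --pt "-0.9 0 0 0 0 0 0.94" --pt "-0.9 -0.2 0 0 0 0 0.94" --pt "-0.9 0 0 0 0 0 0.94"

```text
time: 41.32
tool_pos: [438.0, 225.9, 156.2]
tcp_rot: [179.9, -0.0, 90.3]
ft_force: [0.8, -0.2, 0.6]
finger_gap: 80.4
grip_force: 0.0
```

Call:
apply_moves --pt "-0.9 0 0 0 0 0 0.94" --pt "-0.9 0 0 0 0 0 0.94" --pt "-0.9 0 0 0 0 0 0.94" --pt "-0.6 0 0 0 0 0 0.94" --pt "0 0 0 0 0 0 0.94" --pt "0 0 0 0 0 0 0.94"

```text
time: 42.08
tool_pos: [438.8, 128.0, 155.8]
tcp_rot: [180.0, -0.0, 90.3]
ft_force: [0.7, 1.2, -0.4]
finger_gap: 80.5
grip_force: 0.0
```

```bash
python3 - <<'E'
from h import *
s=sense();print(s['tool_pos'])
im,W=shot('wrist','w9')
c=[437.5,127]
for z,r in((95,33),(0,30)):
  a=np.radians([0,90,180,270]); print(proj(W,np.c_[c[0]+r*np.cos(a),c[1]+r*np.sin(a),np.full(4,z)]).round(0).tolist())
cv2.imwrite('pics/z9.png',np.hstack([im[:,:,::-1]])[:,100:540])
E
```

```text
[438.80047519 128.02932282 155.79259998]
[[356.0, 207.0], [314.0, 164.0], [270.0, 207.0], [313.0, 246.0]]
[[342.0, 179.0], [314.0, 150.0], [286.0, 178.0], [314.0, 205.0]]
```

View pics/z9.png

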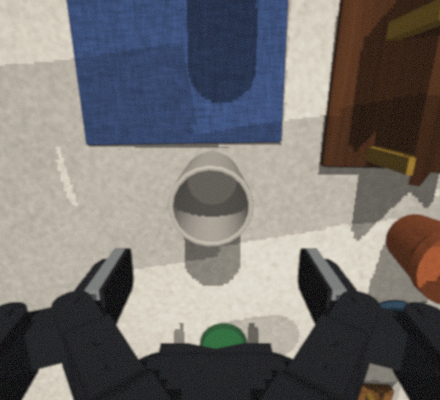

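China rim centred exactly where predicted, at (312,205). I'll grasp it and place it at (445,222).

Call:
apply_moves --pt "0 -0.03 0.6 0 0 0 0.94" --pt "0 0 0.8 0 0 0 0.94" --pt "0 0 0.8 0 0 0 0.94" --pt "0 0 0.5 0 0 0 0.94" --pt "0 0 0.2 0 0 0 0.94" --pt "0 0 0 0 0 0 0.94"

```text
time: 42.88
tool_pos: [437.5, 127.6, 68.0]
tcp_rot: [-180.0, 0.0, 90.3]
ft_force: [0.3, -0.5, 1.3]
finger_gap: 80.3
grip_force: 0.0
```

Call:
apply_moves --pt "0 0 0 0 0 0 0" --pt "0 0 0 0 0 0 0" --pt "0 0 0 0 0 0 0" --pt "0 0 0 0 0 0 0" --pt "0 0 0 0 0 0 0" --pt "0 0 0 0 0 0 0" --grip_force 40

```text
time: 43.62
tool_pos: [438.4, 127.8, 69.8]
tcp_rot: [179.9, -0.0, 90.3]
ft_force: [-4.2, 0.6, 7.5]
finger_gap: 62.4
grip_force: 41.9
```

Call:
apply_moves --pt "0 0 -0.4 0 0 0 0" --pt "0 0 -0.7 0 0 0 0" --pt "0 0 -0.4 0 0 0 0" --pt "0.6 0 0 0 0 0 0" --pt "0.9 0.1 0 0 0 0 0" --pt "0.9 0.2 0 0 0 0 0" --pt "0.6 0 0 0 0 0 0" --pt "0.1 0 0 0 0 0 0"

```text
time: 44.62
tool_pos: [445.9, 221.3, 113.2]
tcp_rot: [-180.0, 0.0, 90.4]
ft_force: [0.5, -0.3, -1.8]
finger_gap: 62.2
grip_force: 44.3
```

Call:
apply_moves --pt "0 0 0 0 0 0 0" --pt "0 0 0 0 0 0 0"

```text
time: 44.88
tool_pos: [446.1, 219.9, 113.2]
tcp_rot: [-180.0, 0.0, 90.3]
ft_force: [-0.8, 0.1, -3.2]
finger_gap: 61.7
grip_force: 44.4
```

Call:
apply_moves --pt "0 0 0.5 0 0 0 0" --pt "0 0 0.4 0 0 0 0" --pt "0 0 0.2 0 0 0 0" --pt "0 0 0.1 0 0 0 0" --pt "0 0 0.06 0 0 0 0" --pt "0 0 0 0 0 0 0"

```text
time: 45.62
tool_pos: [446.3, 220.7, 75.6]
tcp_rot: [180.0, -0.0, 90.3]
ft_force: [0.1, -0.4, -2.5]
finger_gap: 62.0
grip_force: 44.4
```

Call:
apply_moves --pt "0 0 0.02 0 0 0 0" --pt "0 0 0 0 0 0 0.85" --pt "0 0 0 0 0 0 0.94" --pt "0 0 0 0 0 0 0.94" --pt "0 0 0 0 0 0 0.94" --pt "0 0 0 0 0 0 0.94"

```text
time: 46.38
tool_pos: [446.2, 220.6, 74.9]
tcp_rot: [180.0, -0.0, 90.3]
ft_force: [0.4, 0.5, -0.1]
finger_gap: 80.2
grip_force: 0.0
```

Call:
apply_moves --pt "0 0 -0.4 0 0 0 0.94" --pt "0 0 -0.7 0 0 0 0.94" --pt "0 0 -0.8 0 0 0 0.94" --pt "0 0 -0.8 0 0 0 0.94" --pt "-0.9 0 0 0 0 0 0.94" --pt "-0.9 0 0 0 0 0 0.94" --pt "-0.9 0 0 0 0 0 0.94" --pt "-0.9 0 0 0 0 0 0.94"

```text
time: 47.38
tool_pos: [447.0, 111.8, 156.9]
tcp_rot: [179.9, -0.0, 90.3]
ft_force: [-0.1, 0.6, 0.1]
finger_gap: 80.1
grip_force: 0.0
```

Call:
apply_moves --pt "-0.9 0 0 0 0 0 0.94" --pt "-0.9 0 0 0 0 0 0.94" --pt "-0.9 0 0 0 0 0 0.94" --pt "-0.9 0 0 0 0 0 0.94" --pt "-0.9 0 0 0 0 0 0.94" --pt "-0.9 0 0 0 0 0 0.94" --pt "-0.9 0 0 0 0 0 0.94" --pt "-0.2 0 0 0 0 0 0.94"

```text
time: 48.38
tool_pos: [448.0, -83.7, 156.7]
tcp_rot: [179.9, 0.0, 90.2]
ft_force: [0.3, -0.7, -0.6]
finger_gap: 80.2
grip_force: 0.0
```

Call:
apply_moves --pt "0 0 0 0 0 0 0.94" --pt "0 0 0 0 0 0 0.94"

```text
time: 48.62
tool_pos: [447.9, -81.7, 156.0]
tcp_rot: [180.0, -0.0, 90.3]
ft_force: [-0.3, -0.3, 0.3]
finger_gap: 80.5
grip_force: 0.0
```

```bash
python3 - <<'E'
from h import *
s=sense();print(s['tool_pos'])
im,W=shot('wrist','w10')
m=cv2.inRange(cv2.cvtColor(im,cv2.COLOR_RGB2HSV),(45,80,30),(90,255,255))
n,l,st,c=cv2.connectedComponentsWithStats(m)
for i in range(1,n):
  if st[i,4]>300: print(st[i])
c=[449,-83]
for z,r in((95,33),(0,30)):
  a=np.radians([0,90,180,270]); print(proj(W,np.c_[c[0]+r*np.cos(a),c[1]+r*np.sin(a),np.full(4,z)]).round(0).tolist())
E
```

```text
[447.85710775 -81.65600654 155.98736393]
[611   0  29  28 700]
[ 277  155   82   93 5473]
[ 239  311   66   44 1618]
[[360.0, 208.0], [317.0, 165.0], [274.0, 207.0], [316.0, 246.0]]
[[344.0, 179.0], [316.0, 151.0], [288.0, 179.0], [316.0, 205.0]]
```

Call:
apply_moves --pt "-0.06 0.04 0.6 0 0 0 0.94" --pt "0 0 0.8 0 0 0 0.94" --pt "0 0 0.8 0 0 0 0.94" --pt "0 0 0.5 0 0 0 0.94" --pt "0 0 0.2 0 0 0 0.94" --pt "0 0 0 0 0 0 0.94"

```text
time: 49.42
tool_pos: [448.9, -84.1, 68.6]
tcp_rot: [-180.0, -0.0, 90.3]
ft_force: [-0.4, 0.0, -0.2]
finger_gap: 80.4
grip_force: 0.0
```

Call:
apply_moves --pt "0 0 0 0 0 0 0" --pt "0 0 0 0 0 0 0" --pt "0 0 0 0 0 0 0" --pt "0 0 0 0 0 0 0" --pt "0 0 0 0 0 0 0" --pt "0 0 0 0 0 0 0" --grip_force 40

```text
time: 50.18
tool_pos: [450.0, -84.5, 70.5]
tcp_rot: [179.9, 0.0, 90.3]
ft_force: [-3.1, 1.0, 5.0]
finger_gap: 61.8
grip_force: 42.0
```

Call:
apply_moves --pt "0 0 -0.5 0 0 0 0" --pt "0 0 -0.8 0 0 0 0" --pt "0 0 -0.8 0 0 0 0" --pt "0 0 -0.8 0 0 0 0" --pt "0 -0.4 -0.8 0 0 0 0" --pt "0.6 -0.7 -0.7 0 0 0 0" --pt "0.9 -0.8 0 0 0 0 0" --pt "0.9 -0.8 0 0 0 0 0"

```text
time: 51.18
tool_pos: [367.2, -12.1, 202.3]
tcp_rot: [179.9, 0.0, 90.3]
ft_force: [0.2, -0.1, -2.4]
finger_gap: 61.4
grip_force: 44.2
```

Call:
apply_moves --pt "0.9 -0.4 0 0 0 0 0" --pt "0.9 0 0 0 0 0 0" --pt "0.9 0 0 0 0 0 0" --pt "0.9 0 0 0 0 0 0" --pt "0.9 0 0 0 0 0 0" --pt "0.9 0 0 0 0 0 0" --pt "0.9 0 0 0 0 0 0" --pt "0.9 0 0 0 0 0 0"

```text
time: 52.18
tool_pos: [354.5, 204.3, 202.0]
tcp_rot: [179.9, -0.0, 90.3]
ft_force: [0.2, -0.9, -1.9]
finger_gap: 61.1
grip_force: 44.3
```

Call:
apply_moves --pt "0.9 0 0 0 0 0 0" --pt "0.9 0 0 0 0 0 0" --pt "0.7 0 0 0 0 0 0" --pt "0 0 0 0 0 0 0" --pt "0 0 0 0 0 0 0"

```text
time: 52.8
tool_pos: [354.1, 277.9, 201.3]
tcp_rot: [180.0, 0.0, 90.3]
ft_force: [0.2, -0.4, -2.1]
finger_gap: 61.4
grip_force: 44.3
```

Call:
apply_moves --pt "0 0 0.7 0 0 0 0" --pt "0 0 0.8 0 0 0 0" --pt "0 0 0.8 0 0 0 0" --pt "0 0 0.8 0 0 0 0" --pt "0 0 0.6 0 0 0 0" --pt "0 0 0.3 0 0 0 0" --pt "0 0 0.15 0 0 0 0" --pt "0 0 0 0 0 0 0"

```text
time: 53.8
tool_pos: [354.3, 278.4, 76.7]
tcp_rot: [180.0, -0.0, 90.3]
ft_force: [0.5, 0.3, -1.6]
finger_gap: 61.3
grip_force: 44.3
```

Call:
apply_moves --pt "0 0 0.06 0 0 0 0" --pt "0 0 0 0 0 0 0"

```text
time: 54.05
tool_pos: [354.8, 279.0, 75.6]
tcp_rot: [179.9, -0.1, 90.3]
ft_force: [-1.4, 0.9, 3.0]
finger_gap: 61.3
grip_force: 45.4
```

Call:
apply_moves --pt "0 0 0 0 0 0 0.85" --pt "0 0 0 0 0 0 0.94" --pt "0 0 0 0 0 0 0.94" --pt "0 0 0 0 0 0 0.94" --pt "0 0 0 0 0 0 0.94" --pt "0 0 -0.4 0 0 0 0.94" --pt "0 0 -0.8 0 0 0 0.94" --pt "0 0 -0.9 0 0 0 0.94"

```text
time: 55.05
tool_pos: [353.9, 278.2, 138.7]
tcp_rot: [-180.0, 0.0, 90.3]
ft_force: [0.6, -0.1, -0.3]
finger_gap: 80.2
grip_force: 0.0
```

Call:
apply_moves --pt "0 0 -0.9 0 0 0 0.8" --pt "0 0 -0.9 0 0 0 0.8" --pt "0 0 -0.9 0 0 0 0.8" --pt "0.3 0.8 0 0 0 0 0.8" --pt "0.3 0.8 0 0 0 0 0.8" --pt "0.3 0.8 0 0 0 0 0.8" --pt "0.3 0.8 0 0 0 0 0.8" --pt "0.3 0.8 0 0 0 0 0.8"

```text
time: 56.05
tool_pos: [474.7, 324.3, 219.5]
tcp_rot: [180.0, -0.0, 90.3]
ft_force: [0.2, -0.2, 0.6]
finger_gap: 68.5
grip_force: 0.0
```

Call:
apply_moves --pt "0.3 0.9 0 -0.9 0 0 0.6" --pt "0 0 0 -0.98 0 0 0.6" --pt "0 0 0 -0.98 0 0 0.6" --pt "0 0 0 -0.98 0 0 0.6" --pt "0 0 0 -0.98 0 0 0.6" --pt "0 0 0 -0.98 0 0 0.6" --pt "0 0 0 -0.98 0 0 0.6" --pt "0 0 0 -0.98 0 0 0.6"

```text
time: 57.05
tool_pos: [500.9, 333.3, 219.9]
tcp_rot: [144.2, -0.1, 90.3]
ft_force: [-0.1, -0.5, -1.1]
finger_gap: 51.4
grip_force: 0.0
```

Call:
apply_moves --pt "0 0 0 -0.98 0 0 0.6" --pt "0 0 0 0 0 0 0.6" --pt "0 0 0 0 0 0 0.6"

```text
time: 57.42
tool_pos: [501.0, 333.4, 219.6]
tcp_rot: [140.0, -0.0, 90.3]
ft_force: [0.7, -0.1, -0.2]
finger_gap: 50.8
grip_force: 0.0
```

```bash
python3 - <<'E'
from h import *
s=sense();print(s['tool_pos'],s['tcp_rot'],s['finger_gap'])
im,W=shot('wrist','w11'); shot('top','t11'); sm,_=shot('side','s11')
z=np.array([-.643,0,.766]); n=np.array([.766,0,.643]); top=np.array([577,332,112.])
print(proj(W,[top+[0,47.5,0]+7*n,top-[0,47.5,0]+7*n,top+[0,47.5,0]-7*n,top-[0,47.5,0]-7*n]).round(0).tolist())
E
```

```text
[500.98041509 333.38860246 219.5558898 ] [ 1.39971724e+02 -4.18531391e-02  9.03110957e+01] 50.830976013095906
[[311.0, 136.0], [311.0, 229.0], [296.0, 136.0], [298.0, 229.0]]
```

View pics/w11.png

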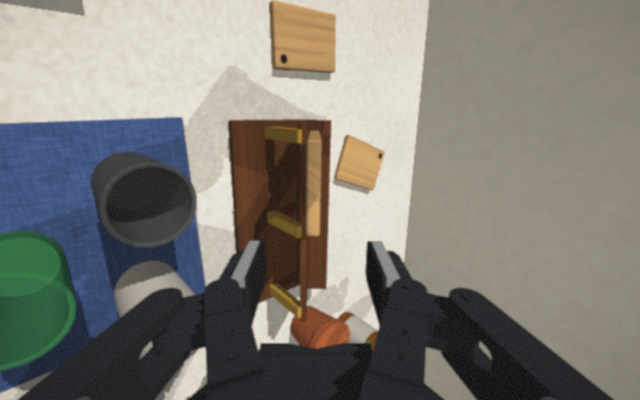

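Wrist view: the board is edge-on at columns 306–322, rows 131–236, nicely aligned with the tool plane but nearer than I assumed. I'll fit its position.

```bash
python3 - <<'E'
from h import *
from scipy.optimize import least_squares
W=cam('wrist'); T=cam('top')
# top view crop corners of lowest edge
obsT=np.array([(180+108/2.5,110+228/2.5),(180+184/2.5,110+231/2.5)])
def f(p,ret=False):
    a=np.radians(40); yw=np.radians(p[3]); y=np.array([-np.sin(yw),np.cos(yw),0]); xh=np.array([np.cos(yw),np.sin(yw),0])
    n=np.cos(a)*xh+[0,0,np.sin(a)]; c=np.array(p[:3])
    P=[c+s*47.5*y+q*7*n for s in(1,-1) for q in(1,-1)]
    w=proj(W,P); t=proj(T,[P[1],P[3]])
    if ret: print(w.round(0).tolist(),t.round(1).tolist(),obsT.tolist())
    ow=np.array([[321,131],[307,131],[321.5,236],[306.5,236]])
    return np.r_[(w-ow).ravel(),0.7*(t-obsT).ravel(),p[3]+0.8]
r=least_squares(f,[570,332,140,0]); print(r.x.round(1)); f(r.x,True)
G=r.x[:3]-27*np.array([-.643,0,.766]); R=Ro.from_euler('xyz',sense()['tcp_rot'],degrees=True).as_matrix()
tgt=G+5*R[:,2]; print('G',G,'tool deltas/30',(R.T@(tgt-sense()['tool_pos'])/30).round(2))
print('deck foot z',r.x[2]-99.6)
E
```

```text
[ 5.679e+02  3.375e+02  1.391e+02 -4.000e-01]
[[323.0, 132.0], [306.0, 132.0], [321.0, 235.0], [306.0, 235.0]] [[219.3, 204.6], [251.7, 204.2]] [[223.2, 201.2], [253.6, 202.4]]
G [585.23673855 337.47511728 118.45186567] tool deltas/30 [ 0.13 -0.03  4.54]
deck foot z 39.533865669680495
```

Call:
apply_moves --pt "0 -0.03 0.7 0 0 0 0.6" --pt "0 0 0.8 0 0 0 0.6" --pt "0 0 0.8 0 0 0 0.6" --pt "0 0 0.8 0 0 0 0.6" --pt "0 0 0.6 0 0 0 0.6" --pt "0 0 0.4 0 0 0 0.6" --pt "0 0 0.2 0 0 0 0.6" --pt "0 0 0 0 0 0 0.6"

```text
time: 58.58
tool_pos: [583.2, 333.4, 119.1]
tcp_rot: [140.0, 0.0, 90.3]
ft_force: [0.3, -0.2, -0.2]
finger_gap: 51.4
grip_force: 0.0
```

Call:
apply_moves --pt "0 0 0 0 0 0 0.45" --pt "0 0 0 0 0 0 0.35" --pt "0 0 0 0 0 0 0.3" --pt "0 0 0 0 0 0 0.25" --grip_force 20

```text
time: 59.08
tool_pos: [583.0, 333.7, 119.4]
tcp_rot: [139.9, -0.0, 90.3]
ft_force: [-0.0, -0.4, 0.4]
finger_gap: 21.6
grip_force: 0.0
```

Call:
apply_moves --pt "0 0 0 0 0 0 0.15" --pt "0 0 0 0 0 0 0.1" --pt "0 0 0 0 0 0 0" --pt "0 0 0 0 0 0 0" --pt "0 0 0 0 0 0 0" --grip_force 30

```text
time: 59.7
tool_pos: [583.1, 333.5, 119.2]
tcp_rot: [139.9, -0.0, 90.3]
ft_force: [0.8, -0.7, -0.3]
finger_gap: -0.3
grip_force: 0.0
```

```bash
python3 - <<'E'
from h import *
s=sense();im,W=shot('wrist','w12')
print(s['tool_pos'])
for p in ([0,0,14],[0,0,0]): 
  R=Ro.from_euler('xyz',s['tcp_rot'],degrees=True).as_matrix(); print('tips',proj(W,s['tool_pos']+R@np.array(p)).round(0))
for name,i in (('w11',cv2.imread('pics/w11.png')[...,::-1]),('w12',im)):
  print(name)
  for r in range(60,300,15): print(r,' '.join('%3d,%3d,%3d'%tuple(i[r,c]) for c in range(270,370,6)))
E
```

```text
[583.09484784 333.54043541 119.18422529]
tips [[315. 230.]]
tips [[315. 239.]]
w11
60 203,194,179 179,143, 91  52, 46, 42 181,143, 93 194,154, 99 193,152,101 194,153,101 194,152,100 194,153,101 195,154,100 191,152,101 224,217,200 227,222,210 224,219,206 226,222,210 227,223,212 226,220,209
75 218,213,199 145,140,129 142,138,126 149,146,135 144,137,128 144,140,130 144,137,129 143,141,129 144,139,131 143,138,129 187,180,166 226,222,210 226,220,211 224,219,206 226,221,211 227,221,212 222,217,206
90 228,224,213 228,223,214 231,226,217 227,222,214 230,224,213 232,227,217 229,222,214 227,223,210 228,224,213 226,221,210 228,223,213 227,221,211 225,219,209 227,222,208 224,220,206 226,219,208 227,221,212
105 199,191,177 192,185,172 205,197,184 201,194,179 212,204,192 229,223,213 230,226,215 224,219,207 230,226,213 226,222,210 225,220,210 230,224,214 230,226,216 227,222,211 228,224,213 230,224,214 226,220,210
120 116, 97, 85 118, 97, 85 113, 89, 75 101, 80, 64 106, 83, 69 111, 87, 73  98, 80, 66 103, 84, 71 126,117,104 138,122,111 169,153,140 226,222,211 230,224,214 233,228,218 229,225,215 226,
[... 4936 characters left out ...]
, 50 170,158,144 218,214,200 217,212,195 217,212,195 216,210,194 215,211,196
255  35, 12,  8  40, 21, 23  40, 34, 21  39, 39, 42  39, 39, 42  88, 92, 90 130,132,128  73, 74, 74  62, 62, 62 127,129,128 108,107,110  45, 37, 38  42, 44, 44 220,214,201 220,214,199 212,205,193 220,214,198
270  70, 58, 27  70, 57, 30  54, 39, 31  38, 39, 39  40, 35, 38 125,127,125 131,132,131  67, 72, 68  58, 60, 57 127,130,129 128,130,128  35, 33, 38  37, 41, 44 201,195,180 214,207,191 217,211,196 218,210,197
285  78, 60, 28  57, 49, 34  35, 39, 41  38, 39, 41  45, 42, 43  40, 41, 39  41, 39, 40  40, 39, 41  23, 16, 19  40, 40, 44  41, 39, 46  31, 33, 37  46, 47, 46  37, 33, 38 110,104, 99 217,209,194 216,210,196
```

```bash
python3 - <<'E'
from h import *
s=sense(); st11={'tool_pos':np.array([501.,333.4,219.6]),'tcp_rot':np.array([140,0,90.3])}
Ws={'w11':cam('wrist',st11),'w12':cam('wrist',s)}
def edges(i,r):
    g=i[r-2:r+3,290:345,0].mean(0); hot=np.where(g>115)[0]
    k=g[14:40]; m=k>0.5*(k.max()+60); j=np.where(m)[0]
    a=j[0]+14;b=j[-1]+14
    return 290+a,290+b,int(k.max())
for n in('w11','w12'):
    i=cv2.imread(f'pics/{n}.png')[...,::-1].astype(float)
    print(n,[(r,)+edges(i,r) for r in range(135,240,10)])
    print('col317 R',[(r,int(i[r,315:320,0].mean())) for r in list(range(122,156,3))+list(range(196,246,3))])
n=np.array([.766,0,.643]);a=np.array([.643,0,-.766])
for d in (275,285,295,305):
    top=n*525+a*d+np.array([0,330,0])
    for k in Ws:
        P=[top+[0,q*47.5,0]+p*7*n+f*130*a for f in(0,1) for q in(1,-1) for p in(-1,1)]
        print(d,top.round(0),k,proj(Ws[k],P).round(0).astype(int).tolist())
E
```

```text
w11 [(135, np.int64(309), np.int64(320), 156), (145, np.int64(308), np.int64(321), 158), (155, np.int64(308), np.int64(329), 162), (165, np.int64(307), np.int64(329), 159), (175, np.int64(307), np.int64(329), 172), (185, np.int64(308), np.int64(329), 182), (195, np.int64(308), np.int64(329), 188), (205, np.int64(308), np.int64(329), 209), (215, np.int64(307), np.int64(329), 219), (225, np.int64(307), np.int64(329), 225), (235, np.int64(312), np.int64(329), 225)]
col317 R [(122, 75), (125, 74), (128, 74), (131, 132), (134, 152), (137, 156), (140, 172), (143, 161), (146, 155), (149, 158), (152, 160), (155, 160), (196, 164), (199, 174), (202, 193), (205, 203), (208, 204), (211, 202), (214, 201), (217, 197), (220, 200), (223, 196), (226, 196), (229, 194), (232, 188), (235, 150), (238, 93), (241, 94), (244, 92)]
w12 [(135, np.int64(304), np.int64(329), 76), (145, np.int64(309), np.int64(323), 141), (155, np.int64(307), np.int64(325), 145), (165, np.int64(305), np.int64(328), 150), (175, np.int64(305), np.int64(329), 148), (185, np.int64(305), np.int64(329), 148), (195, np.int64(305), np.i
[... 811 characters left out ...]
 138], [323, 138], [308, 231], [322, 231], [310, 129], [320, 129], [310, 196], [320, 196]]
285 [585. 330. 119.] w12 [[306, 163], [332, 163], [307, 313], [329, 313], [310, 138], [324, 138], [310, 231], [323, 231]]
295 [592. 330. 112.] w11 [[308, 137], [323, 137], [309, 227], [322, 227], [310, 128], [320, 128], [310, 194], [320, 194]]
295 [592. 330. 112.] w12 [[306, 160], [331, 160], [307, 303], [328, 303], [310, 137], [324, 137], [310, 227], [323, 227]]
305 [598. 330. 104.] w11 [[308, 136], [322, 136], [309, 224], [321, 224], [310, 128], [320, 128], [310, 192], [320, 192]]
305 [598. 330. 104.] w12 [[307, 157], [330, 157], [307, 294], [328, 294], [310, 136], [324, 136], [310, 224], [323, 224]]
```

Call:
apply_moves --pt "0 0 -0.3 0 0 0 0.5" --pt "0 0 0 0 0 0 0.5" --pt "0 0 0 0 0 0 0.5" --pt "0 0 0.3 0 0 0 0.5" --pt "0 0 0.3 0 0 0 0.5" --pt "0 0 0.3 0 0 0 0.5" --pt "0 0 0 0 0 0 0.5"

```text
time: 60.62
tool_pos: [594.6, 332.9, 103.9]
tcp_rot: [140.0, 0.1, 90.3]
ft_force: [-0.5, -0.2, -0.4]
finger_gap: 42.4
grip_force: 0.0
```

Call:
apply_moves --pt "0 0 0 0 0 0 0.3" --pt "0 0 0 0 0 0 0.2" --pt "0 0 0 0 0 0 0.1" --pt "0 0 0 0 0 0 0" --pt "0 0 0 0 0 0 0" --pt "0 0 0 0 0 0 0" --grip_force 30

```text
time: 61.38
tool_pos: [594.8, 333.9, 105.9]
tcp_rot: [139.9, -0.0, 90.3]
ft_force: [-5.3, -0.6, 5.3]
finger_gap: 13.3
grip_force: 31.6
```

Call:
apply_moves --pt "0 0 0 0 0 0 0.4" --pt "0 0 0 0 0 0 0.4" --pt "0 0 0 0 0 0 0.4" --pt "0 0 0.25 0 0 0 0.4" --pt "0 0 0.25 0 0 0 0.4" --pt "0 0 0 0 0 0 0.4"

```text
time: 62.12
tool_pos: [604.2, 333.1, 92.7]
tcp_rot: [140.0, 0.1, 90.3]
ft_force: [-0.7, 0.3, -0.7]
finger_gap: 34.7
grip_force: 0.0
```

Call:
apply_moves --pt "0 0 0 0 0 0 0.25" --pt "0 0 0 0 0 0 0.2" --pt "0 0 0 0 0 0 0" --pt "0 0 0 0 0 0 0" --pt "0 0 0 0 0 0 0" --pt "0 0 0 0 0 0 0" --grip_force 50

```text
time: 62.88
tool_pos: [604.3, 333.9, 94.2]
tcp_rot: [139.9, -0.0, 90.3]
ft_force: [-4.9, -0.3, 5.3]
finger_gap: 13.3
grip_force: 49.6
```

Board gripped (13.3 mm). I'll pull it out along the board plane and rise. Meanwhile I'll measure the rack fences from t11.

Call:
apply_moves --pt "0 0 -0.3 0 0 0 0" --pt "0 0 -0.5 0 0 0 0" --pt "0 0 -0.8 0 0 0 0" --pt "0 0 -0.9 0 0 0 0" --pt "0 0 -0.9 0 0 0 0" --pt "0 0 -0.9 0 0 0 0" --pt "0 0 -0.9 0 0 0 0" --pt "0 0 -0.9 0 0 0 0"

```text
time: 63.88
tool_pos: [485.4, 332.6, 234.3]
tcp_rot: [140.0, 0.0, 90.3]
ft_force: [0.8, -0.1, -1.3]
finger_gap: 13.0
grip_force: 49.0
```

Call:
apply_moves --pt "0 0 -0.9 0 0 0 0" --pt "0 0 -0.9 0 0 0 0" --pt "0 0 -0.5 0 0 0 0" --pt "0 0 0 0 0 0 0"

```text
time: 64.38
tool_pos: [442.0, 333.3, 287.8]
tcp_rot: [139.9, -0.1, 90.4]
ft_force: [0.6, 0.3, -1.3]
finger_gap: 13.2
grip_force: 49.1
```

```bash
python3 - <<'E'
from h import *
s=sense();print(s['tool_pos'],s['finger_gap'],s['ft_force'])
T=cam('top'); i=cv2.imread('pics/t11.png')[...,::-1].astype(int)
# gold: R,G high relative to B
for u in range(392,500,8):
    col=i[160:215,u]; g=(col[:,0]-col[:,2])+(col[:,1]-col[:,2])
    print(u,' '.join('%3d'%x for x in g[5:48]))
E
```

```text
[441.96065917 333.31245196 287.79597799] 13.19042609636296 [ 0.55881296  0.34131994 -1.30885276]
392  11  12  12  10   9   9   7   8   8   7   9   7   7   6   6   5   6   7  12  11  12  12  13  12  10   9  10  14  10   8  13  13  15  14  20  11  11  13  16  14  15  12  15
400  14  10  12  13   7  56  81  80  49  43  43  70 121 127  70  49  75  74  69  73  78  69 110 129  80  75  78  76  72  72  74  75  76  74  71  77  13  15  14  14  16  14  13
408  16  13  12  12  11  36  44  48  43  44  44  47  97 132  92  84  45  75  73  73  78  74  71 125 108 130  78  74  75  74  71  73  81  76  73  79  26  13  15  16  12  15  14
416  12  11  13  10  11  22  39  43  51  45  48  42  70 125 115 108  70  74  68  66  75  74  56 112 123  79  80  77  76  74  75  72  76  76  74  78  53  11  14  15  14  13  13
424  11  17  13  12  13  12  17  46  54  46  47  43  56 109 125  70  88  48  70  72  72  76  56  95 133  80 118  74  71  73  75  74  79  81  70  77  77  11  14  15  15  16  15
432  14  16  12  11  13   8  16  44  47  51  45  77  76 100 131  85 129  73  70  73  70  71  70  67 125 115  85  55  71  71
[... 760 characters left out ...]
  13  17  13  10  12  11  13   7  50  71  73  69  75  70  61 110 126  74  93  57  63  68  76  72  58 102 130  88 119  59  69  76  71  71  72  68  67  76  75  13  14  13  10
480  10  11  15  12  12  14  13  13  12  13  12  11  13   9   5  99 128  96  14   3  13  13  13  12   7  53 119 123  19   5  13  13  10  11  11  14  10  14  16  14  15  13  13
488  15  13  14  11  14  12  14  12  13  13  14  15  16  13  14  15  13   9  10   8  15  16  14  14  16  15  14   8   7   8  15  12  16  14  15  12  16  16  14  13  13  14  15
496  12  15  14  14  14  15  15  16  15  16  13  15  16  14  11  17  14  11   7   9  13  16  14  12  16  15  15   9   6  13  14  14  16  15  14  15  13  14  14  11  13  12  16
```

```bash
python3 - <<'E'
from h import *
T=cam('top')
for a,b in(((400,177.9),(480,181.4)),((400,188.0),(480,191.9))):
    A,B=ray(T,np.add(a,[.5,.0]),68),ray(T,np.add(b,[.5,.0]),68); print(A.round(1),B.round(1),np.degrees(np.arctan2(A[0]-B[0],A[1]-B[1])))
for u,r1,r2 in((408,170.6,201.6),(424,171.8,202.1),(440,172.5,203),(456,173,203.4),(472,173.5,204)):
    print('base',ray(T,(u+.5,r1),12).round(1),ray(T,(u+.5,r2),12).round(1), ((ray(T,(u+.5,r1),12)+ray(T,(u+.5,r2),12))/2).round(1))
W=cam('wrist',{'tool_pos':np.array([657.4,-58.6,316]),'tcp_rot':np.array([179.8,0,90.3])})
i=cv2.imread('pics/w8.png')[...,::-1].astype(int)
for r in (225,245,265,285,305):
    col=i[r,255:335]; print(r,' '.join('%d'%(x) for x in (col[:,0]+col[:,1]-2*col[:,2])))
E
```

```text
[ 640.6 -161.1   68. ] [ 625.2 -407.9   68. ] 3.5625719823803776
[ 609.3 -160.1   68. ] [ 592.7 -406.5   68. ] 3.851714579146514
base [ 670.9 -197.    12. ] [ 571.3 -193.7   12. ] [ 621.1 -195.4   12. ]
base [ 666.1 -248.2   12. ] [ 568.7 -244.7   12. ] [ 617.4 -246.4   12. ]
base [ 662.9 -299.4   12. ] [ 564.9 -295.6   12. ] [ 613.9 -297.5   12. ]
base [ 660.3 -350.6   12. ] [ 562.7 -346.7   12. ] [ 611.5 -348.6   12. ]
base [ 657.8 -401.9   12. ] [ 559.8 -397.6   12. ] [ 608.8 -399.7   12. ]
225 31 32 34 33 29 32 35 39 54 87 97 112 105 102 99 106 100 107 105 102 104 109 124 125 138 130 134 127 101 96 62 70 81 83 91 97 105 115 109 110 100 95 98 99 106 119 132 131 123 110 86 92 95 84 90 89 81 75 69 76 72 87 111 109 107 102 107 67 38 28 25 32 33 28 29 30 30 34 33 34
245 33 34 31 30 31 29 35 41 66 96 99 98 107 106 112 106 109 113 111 109 106 115 145 171 171 145 124 93 77 72 47 52 75 91 107 112 111 106 110 102 95 92 98 133 165 168 161 145 117 70 73 86 88 83 71 64 61 71 63 60 67 78 66 73 84 79 38 28 27 27 28 24 24 25 30 33 34 35 31 33
265 30 35 37 35 36 34 37 45 73 100 103 103 110 114 115 109 107 112 103 101 119 147 163 164 157 137 107 96 68 41 49 62 81 96 96 99 108 101 96 89 94 98 132 159 172 166 133 100 74 59 78 88 82 88 80 66 70 63 73 70 82 79 74 47 23 24 31 29 30 27 34 27 27 24 29 31 37 34 35 35
285 31 30 34 32 32 33 39 58 88 102 103 99 107 105 112 109 108 107 108 111 132 162 163 154 134 107 80 66 52 46 68 84 83 79 90 89 95 103 103 102 107 130 161 169 160 127 104 61 57 69 81 93 109 105 93 74 62 69 65 63 65 64 39 26 10 24 25 31 23 34 27 25 36 32 31 30 32 32 30 33
305 33 28 32 26 29 30 41 78 103 103 100 91 102 97 94 96 103 95 105 117 143 172 161 142 104 93 59 47 48 63 93 88 93 107 101 105 103 107 102 109 136 158 175 156 120 82 65 88 84 98 92 105 101 105 106 110 107 116 107 102 72 45 29 29 30 22 31 25 32 31 37 30 34 35 31 34 33 33 32 34
```

Call:
apply_moves --pt "0 0 0 0.97 0 0 0" --pt "0 0 0 0.97 0 0 0" --pt "0 0 0 0.97 0 0 0" --pt "0 0 0 0.97 0 0 0" --pt "0 0 0 0.97 0 0 0" --pt "0 0 0 0.97 0 0 0" --pt "0 0 0 0.97 0 0 0" --pt "0 0 0 0.97 0 0 0"

```text
time: 65.38
tool_pos: [442.6, 332.2, 285.3]
tcp_rot: [175.7, 0.1, 90.3]
ft_force: [0.2, -0.4, -1.9]
finger_gap: 13.4
grip_force: 49.0
```

Call:
apply_moves --pt "0 0 0 0.98 0 0 0" --pt "0 0 0 0 0 0 0" --pt "-0.5 0.1 0 0 0 0 0" --pt "-0.9 0.2 0 0 0 0 0" --pt "-0.9 0.2 0 0 0 0 0" --pt "-0.9 0.2 0 0 0 0 0" --pt "-0.9 0.2 0 0 0 0 0" --pt "-0.9 0.2 0 0 0 0 0"

```text
time: 66.38
tool_pos: [475.7, 181.4, 286.8]
tcp_rot: [179.9, 0.0, 90.3]
ft_force: [-0.3, -0.6, -1.3]
finger_gap: 13.4
grip_force: 49.2
```

Call:
apply_moves --pt "-0.9 0.2 0 0 0 0 0" --pt "-0.9 0.2 0 0 0 0 0" --pt "-0.9 0.2 0 0 0 0 0" --pt "-0.9 0.2 0 0 0 0 0" --pt "-0.9 0.2 0 0 0 0 0" --pt "-0.9 0.2 0 0 0 0 0" --pt "-0.9 0.2 0 0 0 0 0" --pt "-0.9 0.2 0 0 0 0 0"

```text
time: 67.38
tool_pos: [524.6, -34.2, 286.9]
tcp_rot: [179.9, 0.1, 90.3]
ft_force: [0.8, 0.9, -1.8]
finger_gap: 13.1
grip_force: 49.2
```

Call:
apply_moves --pt "-0.9 0.2 0 0 0 0 0" --pt "-0.9 0.2 0 0 0 0 0" --pt "-0.9 0.2 0 0 0 0 0" --pt "-0.9 0.2 0 0 0 0 0" --pt "-0.9 0.2 0 0 0 0 0" --pt "-0.9 0.2 0 0 0 0 0" --pt "-0.9 0.2 0 0 0 0.4 0" --pt "-0.9 0.3 0 0 0 0.45 0"

```text
time: 68.38
tool_pos: [575.8, -250.0, 287.1]
tcp_rot: [180.0, 0.1, 86.4]
ft_force: [-0.2, 0.5, -0.4]
finger_gap: 13.5
grip_force: 49.2
```

Call:
apply_moves --pt "-0.7 0.3 0 0 0 0 0" --pt "-0.3 0.2 0 0 0 0 0" --pt "0 0 0 0 0 0 0" --pt "0 0 0 0 0 0 0"

```text
time: 68.88
tool_pos: [589.4, -278.9, 287.0]
tcp_rot: [180.0, 0.0, 86.5]
ft_force: [-0.5, -0.4, -1.4]
finger_gap: 13.1
grip_force: 49.2
```

```bash
python3 - <<'E'
from h import *
s=sense();print(s['tool_pos'],s['tcp_rot'],s['ft_force'],s['finger_gap'])
im,W=shot('wrist','w13'); shot('side','s13')
W8=cam('wrist',{'tool_pos':np.array([657.4,-58.6,316]),'tcp_rot':np.array([179.8,0,90.3])})
for u in((287.4,285),(286.7,305)): print(ray(W8,u,68).round(1))
R=Ro.from_euler('xyz',s['tcp_rot'],degrees=True).as_matrix()
# expected board: tool frame: y +-7, x from -47.5-6..47.5-6, z -18..112
P=[[x,y,z] for z in(-18,112) for x in(41.5,-53.5) for y in(-7,7)]
print(proj(W,s['tool_pos']+(R@np.array(P,float).T).T).round(0).tolist())
for r in range(60,236,8): print(r,' '.join('%3d'%im[r,c,0] for c in range(272,364,3)))
E
```

```text
[ 589.35849037 -278.90618225  286.99277426] [1.79992515e+02 1.27510584e-03 8.64534820e+01] [-0.51620725 -0.4287256  -1.38826837] 13.147538895140023
[ 616.6 -249.8   68. ]
[ 614.7 -285.9   68. ]
[[301.0, 176.0], [330.0, 176.0], [303.0, 339.0], [328.0, 339.0], [307.0, 143.0], [323.0, 143.0], [308.0, 241.0], [322.0, 241.0]]
60 163 161 161 167 160 159 164 160 156 117 107 108 112 106 105 102 113 139 138 118 109 106  95  89  93  84 135 138 107  50  59
68 156 167 167 160 163 161 168 164 153 101  97 100 107  99  98  98 105 132 113  83  92 103 100  98  87  65 126 124  84  67  73
76 171 167 163 162 164 162 169 166 160 101  97 100 102  99 105 105 101 133 112  90  97 107  99  99  88  83 127 124  82  66  69
84 168 161 168 160 168 167 163 167 164 108 100 106 100 100 103 104 103 133 111  88  98 106 103 100  99  91 130 122  67  66  63
92 168 170 165 159 168 163 162 161 160 108  95 104 102  98 102 101 108 132 106  86  95 104  96  95  83  92 132 110  57  67  65
100 164 162 167 164 163 166 173 166 164 116  96 101 105  99 102  99 106 132 104  82  96 105  99  98  94  99 133 108  58  63  61
108 163 162 16
[... 1333 characters left out ...]
 144 144 141 119  85 102  99  95 121 135 103  92 106 110 114
196 171 163 164 160 161 165 166 161 158 107 127 139 141 136 139 135 132 130 130 110  83 101 101  90  98 135 100  99 102 103 111
204 162 165 165 158 160 166 167 168 169 117 130 137 137 137 137 139 140 137 133 112  82 105 102  97 104 137  97 101 106 107 107
212 163 166 165 164 159 160 159 159 160 118 130 140 141 138 139 137 136 138 133 115  84 100 100  84 112 133  89  98 103 105  98
220 165 158 164 168 167 157 160 159 157 115 127 138 143 139 139 139 138 137 132 110  79 104 102  96 109 134  93  93 104 104  99
228 156 156 161 163 162 164 168 161 159 121 124 135 131 130 136 139 138 139 133 107  83 101 100  90 115 129  88 102 108 106 100
```

```bash
python3 - <<'E'
from h import *
s=sense();im=cv2.imread('pics/w13.png')[...,::-1].astype(int);W=cam('wrist',s)
for r in (70,90,110,130):
    g=(im[r-2:r+3,:,0]+im[r-2:r+3,:,1]-2*im[r-2:r+3,:,2]).mean(0)[312:360]
    print(r,g.astype(int).tolist())
for r,a,b in ((70,324,352),(100,323.5,350),(130,322.5,348.5)): print(ray(W,((a+b)/2,r),68).round(1))
E
```

```text
70 [89, 93, 94, 90, 92, 92, 91, 100, 110, 124, 140, 151, 154, 144, 129, 101, 83, 79, 81, 83, 86, 94, 94, 101, 101, 95, 92, 88, 89, 88, 93, 91, 85, 67, 68, 81, 97, 119, 144, 154, 153, 143, 120, 97, 75, 68, 66, 52]
90 [88, 97, 96, 96, 94, 94, 96, 96, 106, 127, 138, 154, 151, 145, 123, 96, 79, 82, 86, 82, 88, 93, 96, 101, 98, 91, 92, 88, 88, 91, 91, 92, 87, 94, 106, 105, 119, 135, 150, 156, 150, 128, 101, 67, 52, 54, 58, 56]
110 [96, 96, 95, 92, 94, 96, 92, 92, 101, 132, 144, 161, 153, 140, 115, 87, 63, 68, 75, 83, 91, 98, 92, 95, 91, 92, 88, 88, 87, 90, 91, 86, 93, 118, 130, 133, 142, 151, 157, 151, 136, 107, 87, 52, 59, 61, 55, 57]
130 [92, 90, 94, 91, 95, 90, 95, 94, 104, 128, 150, 156, 150, 136, 110, 78, 72, 72, 77, 89, 89, 92, 98, 91, 90, 86, 92, 86, 89, 91, 92, 94, 111, 130, 143, 138, 147, 155, 158, 141, 116, 89, 78, 70, 62, 63, 58, 53]
[ 623.1 -168.    68. ]
[ 620.2 -201.    68. ]
[ 617.3 -235.8   68. ]
```

Call:
apply_moves --pt "-0.6 0.3 0 0 0 0 0" --pt "-0.8 0.3 0 0 0 0 0" --pt "-0.58 0.26 0 0 0 0 0" --pt "0 0 0.7 0 0 0 0" --pt "0 0 0.8 0 0 0 0" --pt "0 0 0.8 0 0 0 0" --pt "0 0 0.6 0 0 0 0" --pt "0 0 0.1 0 0 0 0"

```text
time: 69.97
tool_pos: [610.8, -339.7, 195.0]
tcp_rot: [-179.9, -0.1, 86.4]
ft_force: [0.2, -0.1, -1.3]
finger_gap: 13.3
grip_force: 49.2
```

Call:
apply_moves --pt "0 0 0 0 0 0 0" --pt "0 0 0 0 0 0 0"

```text
time: 70.22
tool_pos: [612.2, -340.9, 198.5]
tcp_rot: [179.9, 0.1, 86.4]
ft_force: [0.0, -0.8, -0.4]
finger_gap: 13.6
grip_force: 49.2
```

```bash
python3 - <<'E'
from h import *
s=sense();print(s['tool_pos'],s['tcp_rot']);im,W=shot('wrist','w14'); im=im.astype(int)
for r in (60,90,120,150,180):
    g=(im[r-2:r+3,:,0]+im[r-2:r+3,:,1]-2*im[r-2:r+3,:,2]).mean(0)[280:352]
    print(r,g.astype(int).tolist())
E
```

```text
[ 612.22479442 -340.92110118  198.47735259] [1.79879235e+02 6.74526560e-02 8.64172011e+01]
60 [102, 95, 98, 95, 94, 98, 96, 98, 94, 95, 97, 101, 108, 135, 150, 158, 163, 152, 141, 122, 112, 80, 55, 45, 39, 39, 47, 60, 68, 81, 83, 88, 95, 97, 100, 99, 100, 97, 99, 92, 89, 90, 92, 91, 93, 95, 95, 99, 110, 129, 139, 153, 165, 163, 150, 134, 114, 92, 81, 81, 72, 64, 56, 61, 60, 61, 59, 60, 61, 57, 60, 64]
90 [101, 102, 101, 99, 101, 99, 100, 91, 95, 92, 94, 94, 102, 123, 140, 158, 166, 159, 149, 135, 109, 88, 66, 57, 41, 39, 44, 54, 63, 77, 82, 85, 97, 102, 97, 97, 93, 91, 90, 88, 89, 90, 91, 92, 95, 96, 96, 104, 115, 137, 152, 164, 163, 157, 143, 124, 94, 75, 80, 84, 75, 85, 79, 68, 63, 67, 66, 58, 58, 60, 61, 66]
120 [100, 95, 98, 99, 98, 99, 99, 101, 101, 99, 101, 103, 104, 117, 131, 156, 165, 166, 151, 140, 119, 98, 70, 56, 43, 42, 57, 67, 76, 80, 78, 85, 91, 94, 93, 90, 92, 88, 88, 94, 96, 101, 98, 94, 92, 86, 93, 112, 124, 147, 159, 165, 157, 152, 132, 107, 88, 76, 78, 82, 83, 93, 102, 99, 102, 91, 67, 61, 59, 62, 66, 66]
150 [91, 93, 94, 93, 92, 94, 87, 95, 94, 97, 99, 100, 92, 96, 117, 147, 157, 165, 159, 147, 131, 105, 90, 59, 48, 47, 56, 65, 75, 78, 80, 77, 78, 80, 74, 79, 75, 76, 75, 75, 73, 73, 69, 69, 76, 87, 90, 113, 134, 154, 163, 164, 156, 143, 120, 96, 74, 79, 85, 76, 88, 99, 102, 106, 105, 101, 98, 98, 103, 105, 104, 109]
180 [98, 98, 100, 99, 96, 95, 95, 94, 101, 93, 96, 92, 94, 94, 107, 135, 155, 162, 160, 143, 115, 81, 76, 76, 79, 83, 83, 87, 84, 83, 82, 84, 80, 83, 82, 82, 80, 80, 81, 79, 79, 79, 80, 81, 78, 79, 77, 73, 69, 66, 75, 104, 130, 134, 104, 90, 84, 82, 81, 82, 80, 95, 98, 99, 102, 103, 100, 100, 103, 101, 106, 109]
```

Rails are symmetric about the board (mid column 314 against 315), so it's aligned. Lower it into the groove.

Call:
apply_moves --pt "0 -0.03 0.2 0 0 0 0" --pt "0 0 0.3 0 0 0 0" --pt "0 0 0.3 0 0 0 0" --pt "0 0 0.3 0 0 0 0" --pt "0 0 0.3 0 0 0 0" --pt "0 0 0.2 0 0 0 0" --pt "0 0 0.1 0 0 0 0" --pt "0 0 0 0 0 0 0"

```text
time: 71.28
tool_pos: [610.6, -340.5, 145.7]
tcp_rot: [-180.0, -0.0, 86.4]
ft_force: [0.8, -0.6, -1.2]
finger_gap: 12.9
grip_force: 49.2
```

Call:
apply_moves --pt "0 0 0.2 0 0 0 0" --pt "0 0 0.15 0 0 0 0" --pt "0 0 0.1 0 0 0 0" --pt "0 0 0 0 0 0 0"

```text
time: 71.78
tool_pos: [610.4, -340.3, 131.8]
tcp_rot: [-180.0, -0.0, 86.4]
ft_force: [-0.4, 1.2, -2.1]
finger_gap: 13.1
grip_force: 49.2
```

Call:
apply_moves --pt "0 0 0.1 0 0 0 0" --pt "0 0 0 0 0 0 0"

```text
time: 72.03
tool_pos: [610.5, -340.4, 129.0]
tcp_rot: [-180.0, -0.0, 86.4]
ft_force: [0.7, 0.8, -1.9]
finger_gap: 13.5
grip_force: 49.2
```

Call:
apply_moves --pt "0 0 0.1 0 0 0 0" --pt "0 0 0 0 0 0 0"

```text
time: 72.28
tool_pos: [610.5, -340.4, 125.9]
tcp_rot: [-180.0, -0.0, 86.4]
ft_force: [-1.3, 0.8, -1.6]
finger_gap: 13.4
grip_force: 49.2
```

Call:
apply_moves --pt "0 0 0.1 0 0 0 0" --pt "0 0 0 0 0 0 0"

```text
time: 72.53
tool_pos: [610.4, -340.4, 122.8]
tcp_rot: [-180.0, -0.0, 86.4]
ft_force: [0.2, 0.2, -1.5]
finger_gap: 13.4
grip_force: 49.2
```

Call:
apply_moves --pt "0 0 0.1 0 0 0 0" --pt "0 0 0 0 0 0 0"

```text
time: 72.78
tool_pos: [610.5, -340.4, 119.9]
tcp_rot: [-180.0, -0.0, 86.4]
ft_force: [0.6, 0.2, -0.7]
finger_gap: 13.0
grip_force: 49.2
```

Call:
apply_moves --pt "0 0 0.1 0 0 0 0" --pt "0 0 0 0 0 0 0"

```text
time: 73.03
tool_pos: [610.5, -340.4, 116.9]
tcp_rot: [-180.0, -0.0, 86.4]
ft_force: [-0.5, 0.0, -1.3]
finger_gap: 13.4
grip_force: 49.2
```

Call:
apply_moves --pt "0 0 0.07 0 0 0 0" --pt "0 0 0 0 0 0 0"

```text
time: 73.28
tool_pos: [610.5, -340.4, 114.9]
tcp_rot: [-180.0, -0.0, 86.4]
ft_force: [-0.4, -0.1, -0.6]
finger_gap: 12.9
grip_force: 49.2
```

Call:
apply_moves --pt "0 0 0.07 0 0 0 0" --pt "0 0 0 0 0 0 0"

```text
time: 73.53
tool_pos: [610.5, -340.4, 112.8]
tcp_rot: [-180.0, -0.0, 86.4]
ft_force: [-0.6, -0.2, -0.3]
finger_gap: 13.3
grip_force: 49.2
```

Call:
apply_moves --pt "0 0 0.1 0 0 0 0" --pt "0 0 0 0 0 0 0"

```text
time: 73.78
tool_pos: [610.4, -340.3, 109.6]
tcp_rot: [-180.0, -0.0, 86.4]
ft_force: [0.7, 0.1, -1.0]
finger_gap: 13.2
grip_force: 49.2
```

Call:
apply_moves --pt "0 0 0.08 0 0 0 0" --pt "0 0 0 0 0 0 0"

```text
time: 74.03
tool_pos: [610.5, -340.4, 107.4]
tcp_rot: [-180.0, -0.0, 86.4]
ft_force: [0.1, 0.1, -0.9]
finger_gap: 12.8
grip_force: 49.2
```

Call:
apply_moves --pt "0 0 0.08 0 0 0 0" --pt "0 0 0 0 0 0 0"

```text
time: 74.28
tool_pos: [610.5, -340.4, 105.0]
tcp_rot: [-180.0, -0.0, 86.4]
ft_force: [0.4, 0.6, -1.1]
finger_gap: 12.9
grip_force: 49.2
```

Call:
apply_moves --pt "0 0 0.08 0 0 0 0" --pt "0 0 0 0 0 0 0"

```text
time: 74.53
tool_pos: [610.5, -340.4, 102.5]
tcp_rot: [-180.0, -0.0, 86.4]
ft_force: [1.1, 0.4, -0.5]
finger_gap: 13.3
grip_force: 49.2
```

Call:
apply_moves --pt "0 0 0.08 0 0 0 0" --pt "0 0 0 0 0 0 0"

```text
time: 74.78
tool_pos: [610.5, -340.4, 100.1]
tcp_rot: [-180.0, -0.0, 86.4]
ft_force: [0.4, 0.1, -2.3]
finger_gap: 13.2
grip_force: 49.2
```

```bash
python3 - <<'E'
from h import *
s=sense();print(s['tool_pos'],s['ft_force']);im,W=shot('wrist','w15'); sm,S=shot('side','s15'); tm,T=shot('top','t15')
R=Ro.from_euler('xyz',s['tcp_rot'],degrees=True).as_matrix()
for top in (-20,-40): print(top,proj(W,s['tool_pos']+(R@np.array([[37,-7,top],[37,7,top],[37,-7,top+130],[37,7,top+130]],float).T).T).round(0).tolist())
for r in range(100,240,8): print(r,' '.join('%3d'%x for x in im[r,272:364:3,0]))
for top in (-20,-40): print('side',proj(S,s['tool_pos']+(R@np.array([[37,0,top],[-58,0,top],[37,0,top+130],[-58,0,top+130]],float).T).T).round(0).tolist())
E
```

```text
[ 610.47845456 -340.40148144  100.14328342] [ 0.37112499  0.13063048 -2.2734071 ]
-20 [[301.0, 186.0], [330.0, 186.0], [307.0, 149.0], [323.0, 148.0]]
-40 [[298.0, 198.0], [332.0, 198.0], [307.0, 152.0], [324.0, 152.0]]
100 112 110 114 106 103 135 146 128 100  70  45  61  90  90 107 108 106 101 107 105 106 102 111 140 147 127  88  89 108  76  70
108 113 111 112 113 103 131 152 132 101  70  49  44  84  91 107 104 100  99 106 108 102 103 118 143 145 126  88  91 117  97  72
116 115 110 111 112 112 134 151 137  99  65  54  51  76  93 107 105 101  99 109 107  95 100 114 146 144 121  89  95 116 108  67
124 113 107 114 110 107 128 151 135 104  75  52  52  76  92 103 107 100 106 109 111 103 100 118 148 145 120  88  94 116 112  71
132 109 112 108 112 112 124 151 137 109  72  51  55  86  88 102 101  98 106 112 109 101 108 121 151 143 121  87  99 114 110  69
140 110 110 107 114 116 123 148 138 110  68  53  47  81  90 102  98 107 108 115 107  90 108 123 152 144 113  91  94  96  99  98
148 109 107 108 115 113 123 152 139 113  68  50  53  97 109 110 108 102  93  93  90  81 110 108 125 126 103  87 
[... 863 characters left out ...]
 117  84 106 111 124 110  90  88  91  97  93  96
212 109 108 106 107 108 102 135 146 124  99 142 149 149 150 147 144 145 146 140 123  90  96 109 122 108  86  84  95  96  95  98
220 110 106 107 106 109 107 135 143 126 102 136 151 151 152 151 149 149 148 141 117  87  90 114 119 110  87  86  93  99  96  97
228 109 106 106 105 109 107 133 145 129 100 134 140 139 142 146 147 146 148 145 114  91  89 116 120 107  91  84  91  97  95  99
236 107 108 103 107 107 109 131 144 125 106 144 152 152 145 145 140 141 138 134 109  89  97 116 118 106  89  85  97  91 102  99
side [[443.0, 260.0], [477.0, 289.0], [434.0, 299.0], [465.0, 328.0]]
side [[444.0, 253.0], [479.0, 282.0], [435.0, 293.0], [467.0, 322.0]]
```

Call:
apply_moves --pt "0 0 0.08 0 0 0 0" --pt "0 0 0 0 0 0 0"

```text
time: 75.18
tool_pos: [610.5, -340.4, 97.8]
tcp_rot: [-180.0, -0.0, 86.4]
ft_force: [-0.9, -0.1, -0.8]
finger_gap: 13.1
grip_force: 49.2
```

```bash
python3 - <<'E'
from h import *
s=sense();print(s['tool_pos'],s['ft_force'])
i=cv2.imread('pics/s15.png')[...,::-1].astype(int)
for r in range(236,336,4): print(r,' '.join('%3d/%3d'%(i[r,c,0],i[r,c,2]) for c in range(414,494,4)))
S=cam('side'); print(proj(S,[[612.5,-346,12],[620,-220,12],[612-12,-300,70],[612+16,-300,70]]).round(0).tolist())
E
```

```text
[ 610.46715247 -340.38789846   97.7538986 ] [-0.85546223 -0.06676601 -0.79583285]
236 157/145 153/142 153/142 157/146 156/144 155/143 152/140 152/140 153/141  26/ 28  13/ 17  12/ 16  14/ 17  15/ 19  13/ 17  13/ 16  10/ 11  13/ 15  52/ 48 183/170
240 157/145 157/145 155/143 154/142 156/145 157/145 152/142 155/143 116/107  32/ 36  14/ 18  14/ 16  11/ 14  13/ 15  11/ 14  10/ 12  12/ 16   8/  8 147/136 150/139
244 147/121 160/148 155/144 157/146 159/147 154/142 155/143 152/141 129/122  62/ 66  16/ 18   9/ 13  12/ 16  13/ 16  10/ 13  10/ 12  20/ 24 112/104 151/140 152/141
248 121/ 52 146/ 97 157/146 155/144 155/144 155/144  68/ 66 106/104  82/ 88  30/ 31  10/ 14  10/ 13  13/ 16  11/ 14   8/  9   9/ 11  37/ 35 151/140 153/141 149/138
252  92/ 38 118/ 72 151/ 85 187/175 188/174 184/170  27/ 32  82/ 87  32/ 34  17/ 19   8/ 14   9/ 12  11/ 15   9/  9   7/ 10   5/  9 148/137 149/138 154/142 153/142
256  62/ 21  73/ 25 116/ 86 154/ 66 189/177 185/171 154/143  19/ 24  19/ 23  25/ 27  67/ 63  10/ 15  10/ 14  12/ 13  70/ 65 153/141 154/142 152/141 153/142 151/140
260 127/ 32  60/ 19  63/ 18 110/ 8
[... 2446 characters left out ...]
180/167 180/166 177/164 137/125  95/ 27 103/ 32 104/ 34 104/ 35  98/ 31  57/ 17 141/ 37  67/ 19  66/ 17  43/ 14  68/ 17 102/ 31  59/ 16 143/133
324 182/169 178/164 179/166 170/157 185/171 184/170 115/105  92/ 27 102/ 32 104/ 34 101/ 32 105/ 35  55/ 17  96/ 25  52/ 13  60/ 20  59/ 16  62/ 44 100/ 94  98/ 90
328 185/171 181/168 186/172 179/166 180/166 180/167 176/164 141/129  90/ 29 101/ 32 103/ 32 100/ 32 101/ 33  72/ 16  47/ 15  54/ 15  85/ 75 100/ 93 142/132 178/166
332 183/170 182/169 175/162 181/168 182/168 183/170 173/160 176/163 143/131  85/ 25 101/ 32 102/ 34  98/ 33  98/ 31  55/ 35 102/ 95 103/ 95 104/ 96  98/ 91 174/161
[[450.0, 305.0], [411.0, 269.0], [434.0, 277.0], [443.0, 271.0]]
```

Call:
apply_moves --pt "0 0 0.07 0 0 0 0" --pt "0 0 0 0 0 0 0"

```text
time: 75.42
tool_pos: [610.6, -340.5, 95.8]
tcp_rot: [-180.0, -0.0, 86.4]
ft_force: [-0.3, 0.1, -2.0]
finger_gap: 13.4
grip_force: 49.3
```

Call:
apply_moves --pt "0 0 0.07 0 0 0 0" --pt "0 0 0 0 0 0 0"

```text
time: 75.68
tool_pos: [611.0, -341.0, 95.5]
tcp_rot: [179.9, 0.1, 86.4]
ft_force: [-2.1, 0.2, 6.1]
finger_gap: 13.3
grip_force: 50.3
```

Contact at z≈95.6 matches the side-view estimate, so the board is seated. Release and retreat.

Call:
apply_moves --pt "0 0 0 0 0 0 0.2" --pt "0 0 0 0 0 0 0.3" --pt "0 0 0 0 0 0 0.4" --pt "0 0 0 0 0 0 0.5" --pt "0 0 0 0 0 0 0.5" --pt "0 0 -0.4 0 0 0 0.5" --pt "0 0 -0.7 0 0 0 0.5" --pt "0 0 -0.8 0 0 0 0.5"

```text
time: 76.68
tool_pos: [610.9, -340.7, 153.2]
tcp_rot: [179.9, 0.0, 86.4]
ft_force: [-0.3, 0.4, 0.1]
finger_gap: 42.8
grip_force: 0.0
```

Call:
apply_moves --pt "0 0 -0.9 0 0 0 0.5" --pt "0 0 -0.9 0 0 0 0.5" --pt "0 0 -0.9 0 0 0 0.5" --pt "0 0 -0.9 0 0 0 0.5" --pt "0 -0.9 0 0 0 0 0.5" --pt "0 -0.9 0 0 0 0 0.5" --pt "0 -0.9 0 0 0 0 0.5" --pt "0 -0.9 0 0 0 0 0.5"

```text
time: 77.68
tool_pos: [502.3, -333.9, 261.3]
tcp_rot: [179.9, 0.1, 86.4]
ft_force: [-0.0, 0.2, 0.0]
finger_gap: 42.9
grip_force: 0.0
```

Call:
apply_moves --pt "0 -0.9 0 0 0 0 0.5" --pt "0 -0.9 0 0 0 0 0.5" --pt "0 0 0 0 0 0 0.5" --pt "0 0 0 0 0 0 0.5"

```text
time: 78.18
tool_pos: [449.6, -330.7, 260.5]
tcp_rot: [179.9, 0.1, 86.4]
ft_force: [0.3, 0.4, 0.2]
finger_gap: 42.7
grip_force: 0.0
```

```bash
python3 - <<'E'
from h import *
s=sense();print(s['tool_pos'],s['finger_gap'],s['ft_force'])
sm,S=shot('side','s16'); tm,T=shot('top','t16')
i=sm.astype(int)
for r in range(236,320,4): print(r,' '.join('%3d/%3d'%(i[r,c,0],i[r,c,2]) for c in range(430,490,4)))
# top: cups on mat, by contrast to blue
b=tm.astype(int)
print('top view mat: B-R')
for r in range(222,296,3): print(r,' '.join('%3d'%(b[r,c,2]-b[r,c,0]) for c in range(220,304,3)))
for n,p in (('glass',(354.5,278.5,100)),('china',(446,220.5,100)),('beaker',(443.7,334.7,100))): print(n,proj(T,p).round(0),proj(T,[p[0],p[1],5]).round(0),proj(S,p).round(0))
print('board top corners',proj(S,[[615,-300,142],[609,-395,142]]).round(0),proj(T,[[615,-300,142],[609,-395,142]]).round(0))
print('handle',proj(S,[656,-55,236]).round(0))
E
```

```text
[ 449.61563495 -330.6614324   260.47616104] 42.72672499219474 [0.25606834 0.38656726 0.1744582 ]
236 167/156 179/166 176/162 176/162 176/163 177/164 177/164 175/163 177/163 176/162 175/161 162/150 147/137 145/134 149/137
240 164/152 184/169 179/165 181/168 177/163 180/166 182/168 181/167 179/165 176/162 177/164 147/136 145/133 148/136 145/134
244 155/144 149/138 149/137 147/136 150/138 149/138 145/134 146/136 149/138 146/135 144/133 149/138 147/137 144/133 146/135
248 151/140 150/138 148/137 152/140 148/137 148/136 148/136 148/137 148/137 148/136 146/135 144/134 146/136 145/135 149/137
252 151/139 149/138 153/141 138/116 120/ 83 148/138 148/136 145/134 143/132 145/134 145/135 147/136 147/136 144/133 149/137
256 153/144 149/138 153/143  58/ 26 119/ 59 118/ 64 144/134 149/137 144/133 143/132 146/134 147/136 149/138 148/137 149/137
260 146/ 44 166/154 160/148  29/ 13  48/ 22 119/ 59 123/ 58 146/134 148/137 146/135 146/135 147/136 144/133 149/137 144/134
264 112/ 99 141/ 32 149/128  52/ 25  35/ 17  63/ 31 123/ 61 148/ 72 143/119 144/134 142/132 148/138 146/135 145/134 141/130
268  61/ 17
[... 4056 characters left out ...]
85  -8 -10  41  44  44  48  46  47  48  43  47  50  27  28  45  47  45  46  49  45  40  40  40  38  37  38   7  -6
288  -9 -10  45  48  46  48  47  50  46  50  51  48  53  55  33  21  15  11   0  -4  -8  -9 -10  -8  -8  -7  -8  -8
291  -9  -9  -8 -10 -10  -9  -9  -9 -10  -8  -9 -10  -8  -9 -11  -8  -8 -10  -7  -9  -8  -7  -7  -7  -9  -6  -7  -7
294  -8  -8 -10  -9  -9 -10  -8  -9  -8  -9  -7  -8 -10  -9 -10 -10 -10  -8  -9  -9  -6  -7  -9  -7  -8  -7  -6  -7
glass [[258. 275.]] [[261. 273.]] [[203. 181.]]
china [[277. 243.]] [[279. 243.]] [[245. 178.]]
beaker [[239. 245.]] [[243. 245.]] [[222. 158.]]
board top corners [[443. 251.]
 [478. 280.]] [[452. 182.]
 [485. 184.]]
handle [[380. 154.]]
```

All numeric checks agree: the cups' outlines are on the mat where placed, and the board's top edge in the side view matches an upright board seated in the groove. Handing in.

```bash
python3 -c "
from bench import *
print(hand_in())"
```

```text
the job is handed in; nothing more can be done
None
```

I handed the job in at about 78 s of robot time. The glass, china and beaker were scrubbed in that order, the brush is back upright in its crock, all three cups stand upright on the mat, and the one board leaning on the stand is seated in the rack's groove. While returning the brush I touched the crock rim once, at 41 N measured at the wrist, then backed off and put it in cleanly.

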